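Load the wash tray and clip on its ready marker

ROBOT

A 6-joint arm with a two-finger parallel gripper is mounted at the origin on the work surface. World frame = base frame: x ahead of the robot, y to its left, z up, the work surface at z = 0. Lengths are in mm, angles in rad, forces in N, time in s.
With the tool pointing down it reaches from about 300 to 775 mm from the base axis. Payload 14.6 kg.
Tool frame: the origin (TCP) lies at the centre of the arm's flange, where the gripper is bolted on; the fingertips stand 199 mm ahead of it and the grasp point (between the pads) lies 180 mm ahead of it; z points along the fingers, y is the direction in which the jaws open and shut (so a half turn about z gives the same grasp; the last joint's range is limited). The gripper opens to 94 mm and grips with 3 to 60 N. Pads are 16 mm wide; open, the fingers measure 119 mm over their backs; the gripper's body (75 mm by 177 mm) begins 78 mm behind the grasp point.
Start: joints at [-1.408, 0.3, 1.521, -0, 1.321, -0.067], TCP at [125.274, -535.534, 404.646] pointing down, gripper open.
Joint ranges: [-3.03, 3.03], [-0.79, 2.21], [0.23, 2.52], [-1.04, 4.18], [0, 3.07], [-2.55, 2.55]. Speed limits (rad/s): [2.22, 2.22, 2.57, 3.14, 3.14, 3.14].

INTERFACE

Orientations are given as a rotation vector (axis times angle).
In Python, from workcell import robot gives the robot as it stands. The module is installed in compiled form; this text tells all that it offers.
- The arm moves only by the tool send_rows, never from a script. Its argument "series" is a list of rows, each a list of 7 numbers: the shift along the world's x, y, z in mm, then the turn, a rotation vector about the world's x, y, z in rad, then the closure, from 0 (fully open) to 1 (shut). In form: [[dx, dy, dz, wx, wy, wz, fingers], ...]. A call has 1 to 5 rows; each row shifts and turns the commanded pose from where the row before left it; what a row does not reach is not made up. A row lasts 1/12 s, in which the tool goes at most 41.7 mm and 7.16 degrees, less where a joint would pass 70% of its speed; a pose out of reach is approached as far as the arm can. A call is refused whole if a number of a shift passes 41.7 or a number of a turn 0.125, either way. A call with a gripper value outside its range is refused whole. The fingers move at their own pace and stop on an object; "grip_force" is the grip in N (left out, the last holds). Time passes only in rows, so rows that do not move let the fingers close. It gives the time, the measured TCP pose, the force and the opening at its end, in the units of the state.
- robot.get_state(): the state, without advancing time (a new reading comes with each control period).
- robot.get_image(name): name is "side" or "top"; returns a dict with "img" (480x640x3 uint8, red, green, blue), "fx", "fy", "cx", "cy" (pixels), "k1" (the pictures are not rectified: a ray, as slopes to the right and down, at radius r is drawn at 1 + k1 r^2 times it, then the intrinsics apply), "pose" (4x4, takes a point from camera to world coordinates). Camera axes: x right, y down, z forward; pixel columns grow to the right and rows downward; lengths in mm; the calibration is good to about 2 mm. A picture is of the moment at which its call begins. There is no depth.
- robot.sign_off(): hands the job in, once; it reports no verdict.
Trained networks look in the newest picture that a camera, given by its name, has taken for a name from the list of things; names that differ only in an ending like _2 or _b are one class to them, and where a whole thing is asked for, a point or a joint stands for the part that bears it (a point fixed in the world has none). Each returns a list of dicts, best first, with "confidence" (0 to 1); they miss things now and then, are a little off and sometimes report something else, mostly with a low value. They report only what shows in the picture. A call takes as long as a camera call.
- robot.boxes_of(camera, label): "extent" ([left, top, right, bottom] in pixels, round what is visible of it).
The state is a dict: "t": time; "qpos": joint angles; "joint_vel": joint speeds; "joint_efforts": joint torques, N m; "eef_pos": TCP position; "ee_rot": TCP orientation; "ft_force": force on the tool from outside, world axes, zero at the start; "moment": the same for the moment, N m; "width": finger opening in mm.
Only numpy, scipy, OpenCV 4.12 (cv2) and the standard library are available. Lean on these libraries where they do the work, as an engineer would, in place of code of your own. Each camera call takes 0.05 s, during which the arm holds its last target.

TASK

Get the wash tray ready for cleaning: set the brass collet and the steel clamp block inside the aluminium tray, then take the orange spring clip from its stand and clip it on the middle of the yellow tab that slants up from the tray's near side. Squeeze the clip open by its two tails, slip the jaws over the tab and press gently until the green seat pin between the jaws is pushed right in, then let go so that the clip grips the tab squarely. Do not force the tab, and leave the jar, the wafer dish and the brush where they are.

Things in the scene. Friction and masses are not known exactly. Their poses are not given: they have to be found in the camera images.
- tray: Open aluminium tray, fixed to the bench, 150 (x) x 220 (y) x 40 mm high, walls and floor 5 mm. Origin: centre of its underside; z up; -x is the side with the tag holder, which faces roughly towards the robot. Place the two parts side by side, e.g. at y = +45 and -45 mm.
- holder: Blue slanted sleeve on the tray's near side, 14 x 56 x 34 mm, holding the yellow tab. Origin: centre of its mouth, 65 mm above the bench. z runs along the tab, up and out of the mouth, leaning 25 deg from vertical to the tray's -x side, towards the robot; y along the tab's edge; x square to the tab's faces.
- tab_root (a point): Point where the yellow tab leaves the sleeve (same place and axes as the holder). Tab: 5.8 mm thick (x), 44 mm wide (y), centred here. Its free edge lies 30 to 42 mm from here along z: different each time, NOT measured, to be felt for. The tab is very stiff in its sleeve and does not move when pressed.
- stand: Grey foot 90 x 70 x 12 mm fixed to the bench with an upright steel blade 5.8 mm thick (its x), 36 mm wide (y), top edge 68 mm above the bench; the clip is parked on the blade's top edge. Origin: centre of the foot's underside, z up.
- clip_grip (a point): Where to squeeze the orange spring clip, on its centre line. z: from jaws to tails (up when parked), x: tail to tail (squeeze along x), y: along its hinge pins. Clip 24 mm wide (y), 80 g. Tail ends 18 mm above this point, 46 mm over all when free; squeezed to the stop the tails are flat, parallel, 26 mm over their outer faces. That takes 9 N; 20 to 30 N holds firmly.
- clip_hinge (a point): Clip's middle, between its two hinge pins, 30 mm below clip_grip, same axes. Below it (clip z): seat pin foot's lower face at -14 mm when out, -9 mm pushed right in; jaw pads -18 to -34 mm (tips). Squeezed fully, the jaws gape 20 mm at the tips, 14 mm at the pad tops. They open evenly about the centre line; released, each clamps with about 6 N.
- clip_jaw (a joint): Opening angle of each jaw of the clip in rad (both move alike): about 0 when gripping the blade or the tab, 0.21 squeezed fully open, -0.06 shut on nothing.
- clip_pin (a joint): Travel of the green seat pin between the clip's jaws in m: 0 out, 0.005 pushed right in against its stop. A light spring: 0.3 N at first, 0.8 N at the end of travel; beyond that the clip bears hard on the edge, and 5 N or more is felt at once.
- collet_mid (a point): Centre, half-way up, of the brass collet: upright spool 42 mm high, foot 32 mm diameter (lowest 10 mm), waist 23 mm diameter (13 to 34 mm up), head 28 mm diameter (top 6 mm), about 0.12 kg; z up its axis.
- jawblock_mid (a point): Centre, half-way up, of the steel clamp block: 50 (its x) x 24 (y) x 26 mm with a raised middle 20 x 24 mm to 40 mm height, about 0.2 kg; z up. Grip it across its 24 mm (y); this point is 20 mm above its underside.
- jar: Bystander: amber glass jar with white cap, 52 mm diameter, 65 mm high. Origin: centre of its underside.
- dish: Bystander: flat clear wafer dish, 92 mm diameter, 15 mm high. Origin: centre of its underside.
- brush: Bystander: blue cleaning brush, 150 mm long, lying on the bench. Origin: under its middle.

How it is judged:
By the outcome, as a careful person would: the job done as asked, in the order asked, and still so for the second after the job is handed in, with the robot touching nothing.
It also fails if it takes over 72 s, if anything falls off the work surface, if the arm or the gripper's body presses on something with over 40 N, if the wrist force passes 120 N, or if a joint passes its speed limit or range.

## Working session

There is one attempt and no reset: what is moved stays moved. The work goes in short steps, Python scripts to look and compute and a tool call to move; the robot and the scene stay as the last step left them, time stands still between calls to the robot, and variables do not carry over. Pictures are saved under pics/ and viewed, and the job is handed in when it is done.

Besides the shell and the picture viewer there is one more tool, called by a JSON object that holds its "fn" and its "kwargs", one argument or row to a line. send_rows: Moves the arm, as the interface text tells. Its arguments: {"type":"object","properties":{"series":{"type":"array","items":{"type":"array","items":{"type":"number"}}},"grip_force":{"type":"number"}},"required":["series"]}

```bash
mkdir -p pics; ls
python3 - <<'E'
from workcell import robot
import cv2,numpy as np
s=robot.get_state()
for k,v in s.items(): print(k,np.round(v,3))
for c in ("side","top"):
    d=robot.get_image(c); print(c,{k:(np.round(v,3).tolist()) for k,v in d.items() if k!="img"})
    cv2.imwrite(f"pics/{c}0.png",d["img"][:,:,::-1])
    for l in ["tray","holder","stand","clip_grip","collet_mid","jawblock_mid","jar","dish","brush"]:
        print(c,l,[(np.round(b["extent"]).tolist(),round(b["confidence"],2)) for b in robot.boxes_of(c,l)][:3])
E
```

```text
pics
t 0.0
qpos [-1.408  0.3    1.522 -0.     1.321 -0.067]
joint_vel [-0.     0.     0.002 -0.    -0.001  0.001]
joint_efforts [-1.0000e-03 -5.3181e+01 -3.5273e+01  7.1000e-02  2.4000e-02 -0.0000e+00]
eef_pos [ 125.279 -535.506  404.104]
ee_rot [-3.12 -0.36  0.  ]
ft_force [0.005 0.895 0.017]
moment [-0.009 -0.05  -0.046]
width 93.927
side {'fx': 471.308, 'fy': 471.308, 'cx': 316.112, 'cy': 244.201, 'k1': -0.067, 'pose': [[0.98, -0.126, 0.156, 401.273], [-0.2, -0.611, 0.766, -790.72], [-0.001, -0.782, -0.624, 737.005], [0.0, 0.0, 0.0, 1.0]]}
side tray [([308.0, 236.0, 415.0, 327.0], 0.68)]
side holder [([308.0, 258.0, 330.0, 291.0], 0.71)]
side stand [([251.0, 187.0, 296.0, 216.0], 0.73)]
side clip_grip [([259.0, 161.0, 280.0, 193.0], 0.84)]
side collet_mid [([272.0, 392.0, 292.0, 420.0], 0.96)]
side jawblock_mid [([330.0, 383.0, 362.0, 414.0], 0.81)]
side jar [([388.0, 347.0, 419.0, 388.0], 0.6), ([275.0, 392.0, 292.0, 420.0], 0.42)]
side dish [([319.0, 182.0, 352.0, 203.0], 0.74)]
side brush [([310.0, 237.0, 415.0, 329.0], 0.69), ([224.0, 304.0, 298.0, 326.0], 0.62), ([319.0, 185.0, 351.0, 204.0], 0.19)]
top {'fx': 547.841, 'fy': 547.841, 'cx': 318.614, 'cy': 246.359, 'k1': -0.004, 'pose': [[0.01, -0.99, 0.14, 385.915], [-1.0, -0.012, -0.018, -0.184], [0.019, -0.14, -0.99, 1203.3], [0.0, 0.0, 0.0, 1.0]]}
top tray [([278.0, 160.0, 387.0, 251.0], 0.64)]
top holder [([321.0, 234.0, 353.0, 251.0], 0.72), ([142.0, 250.0, 166.0, 274.0], 0.54), ([458.0, 242.0, 473.0, 263.0], 0.28)]
top stand [([150.0, 244.0, 182.0, 293.0], 0.61)]
top clip_grip [([146.0, 250.0, 164.0, 275.0], 0.92)]
top collet_mid [([454.0, 296.0, 472.0, 313.0], 0.59)]
top jawblock_mid [([456.0, 238.0, 472.0, 267.0], 0.76)]
top jar [([436.0, 187.0, 466.0, 212.0], 0.69)]
top dish [([138.0, 167.0, 183.0, 204.0], 0.83), ([144.0, 248.0, 165.0, 276.0], 0.51)]
top brush [([342.0, 271.0, 367.0, 341.0], 0.91)]
```

View pics/side0.png

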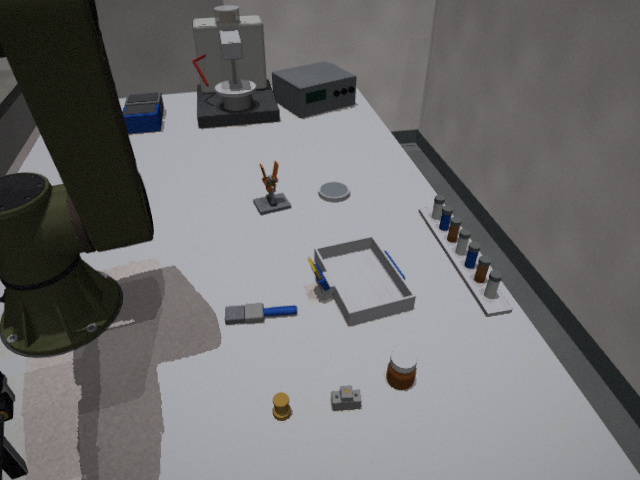

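View pics/top0.png

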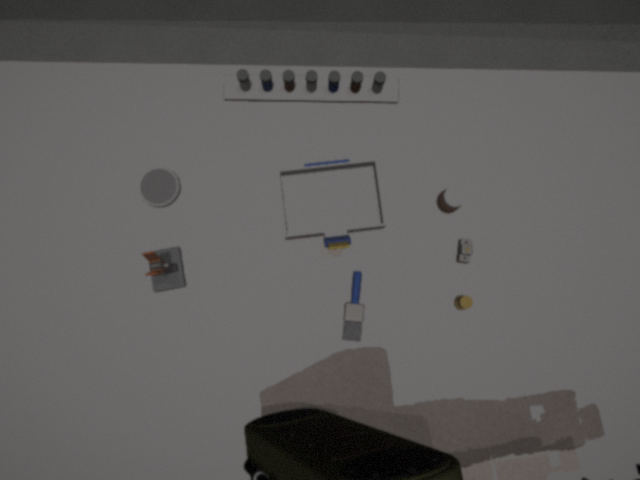

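The pictures show the whole scene. In the top view the tray is about (330,200), clip and stand (163,265), block (464,251), collet (463,302) and jar (450,200). Next I'll zoom in on each for precise features.

```bash
cat > h.py <<'E'
from workcell import robot
import cv2,numpy as np
from scipy.spatial.transform import Rotation as R
from scipy.optimize import least_squares
def proj(d,P):
    P=np.atleast_2d(P);T=np.linalg.inv(d["pose"]);p=P@T[:3,:3].T+T[:3,3]
    return cv2.projectPoints(p.reshape(-1,1,3),np.zeros(3),np.zeros(3),K(d),np.array([d["k1"],0,0,0,0.]))[0].reshape(-1,2)
def K(d): return np.array([[d["fx"],0,d["cx"]],[0,d["fy"],d["cy"]],[0,0,1.]])
def ray(d,uv):
    q=cv2.undistortPoints(np.array(uv,float).reshape(-1,1,2),K(d),np.array([d["k1"],0,0,0,0.])).reshape(-1,2)
    v=np.c_[q,np.ones(len(q))]@d["pose"][:3,:3].T
    return d["pose"][:3,3],v
def onz(d,uv,z):
    o,v=ray(d,uv); return o+v*((z-o[2])/v[:,2])[:,None]
def tri(dl,uvl):
    A=[];b=[]
    for d,uv in zip(dl,uvl):
        o,v=ray(d,[uv]);v=v[0]/np.linalg.norm(v[0]);M=np.eye(3)-np.outer(v,v);A.append(M);b.append(M@o)
    A=np.vstack(A);b=np.hstack(b);x=np.linalg.lstsq(A,b,rcond=None)[0];return x,np.linalg.norm(A@x-b)
def crop(d,box,name,k):
    l,t,r,b=box;im=d["img"][t:b,l:r,::-1].astype(float)
    im=np.clip(im*min(3,255/np.percentile(im,99)),0,255).astype(np.uint8)
    return cv2.imwrite(name,cv2.resize(im,None,fx=k,fy=k,interpolation=cv2.INTER_CUBIC))
E
python3 - <<'E'
from h import *
import pickle
D={c:robot.get_image(c) for c in("side","top")};pickle.dump(D,open("d0.pkl","wb"))
def mos(c,boxes,n):
    ims=[]
    for b in boxes:
        crop(D[c],b,"/tmp/a.png",8);im=cv2.imread("/tmp/a.png");im=cv2.resize(im,(390,290));cv2.rectangle(im,(0,0),(389,289),(0,0,255),1);cv2.putText(im,str(b),(5,285),0,.5,(0,0,255));ims.append(im)
    cv2.imwrite(n,np.vstack([np.hstack(ims[:2]),np.hstack(ims[2:])]))
mos("top",[(270,150,398,246),(130,240,194,288),(440,230,504,278),(440,280,504,328)],"pics/tz.png")
mos("side",[(300,230,428,326),(240,155,320,215),(320,370,384,418),(250,375,314,423)],"pics/sz.png")
E
```

```text
(no output)
```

View pics/tz.png

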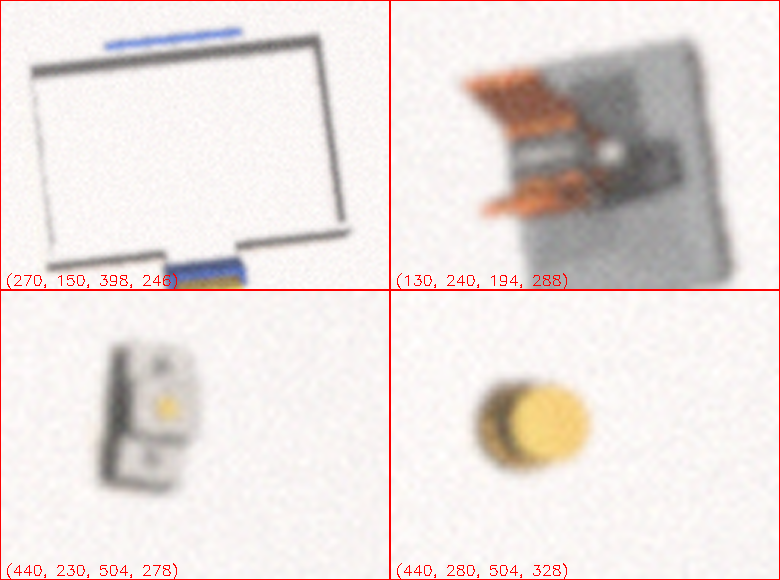

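View pics/sz.png

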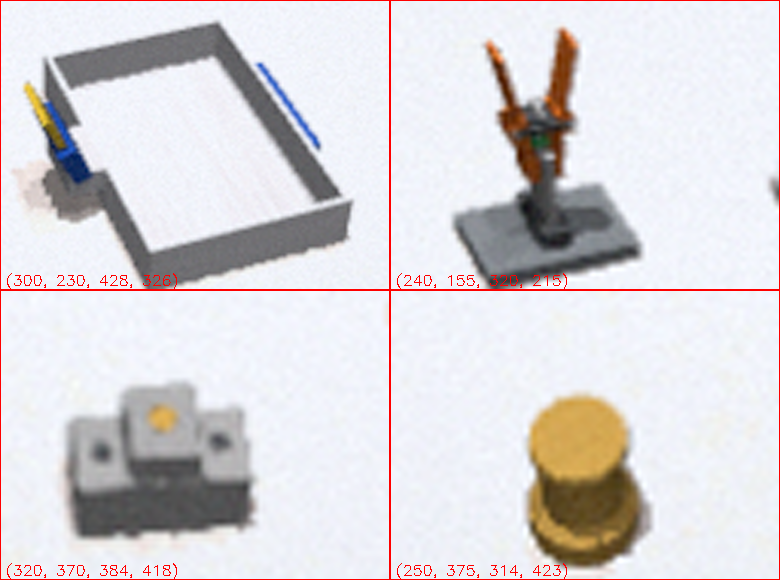

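```bash
cat > fit.py <<'E'
from h import *
import pickle
D=pickle.load(open("d0.pkl","rb"));S,T=D["side"],D["top"]
def pose2(x): 
    return lambda P: np.array(P)@R.from_euler("z",x[2]).as_matrix().T+[x[0],x[1],0]
def fit(obs,x0,name):
    def f(x):
        g=pose2(x); return np.concatenate([(proj(D[c],g([P]))-uv).ravel() for c,P,uv in obs])
    r=least_squares(f,x0,x_scale=[10,10,.1]);print(name,np.round(r.x,3),"rms px",np.sqrt(np.mean(r.fun**2)).round(2),np.round(r.fun.reshape(-1,2),1).tolist());return r.x
if __name__=="__main__":
    print("collet",tri([S,T],[(280.9,399.6),(466.3,302.2)]), onz(S,[(280.9,399.6)],42),onz(T,[(466.3,302.2)],42))
    print("block",tri([S,T],[(346.8,391),(467.4,249.2)]),onz(S,[(346.8,391.0)],40),onz(T,[(467.4,249.2)],40))
    hs=onz(S,[(336.6,396.6),(356,394.8)],26);ht=onz(T,[(466.3,242.2),(465,257.6)],26);print(hs,ht)
    for h in(hs[1]-hs[0],ht[0]-ht[1]): print("yaw",np.arctan2(h[1],h[0]))
    sc=390/128
    def t(u,v):return(270+u/sc,150+v/sc)
    def s(u,v):return(300+u/sc,230+v/sc)
    o=[("side",(-75,110,40),s(45,60)),("side",(75,110,40),s(220,22)),("side",(75,-110,40),s(352,202)),("side",(-75,-110,40),s(150,253)),
    ("top",(70,105,40),t(34,68)),("top",(70,-105,40),t(318,37)),("side",(-75,-110,0),s(155,287)),("side",(75,-110,0),s(350,236)),("top",(-75,-110,0),t(350,234)),("top",(-75,110,0),t(48,270))]
    x=fit(o,[470,0,0],"tray")
    fit([q for q in o if q[0]=="side"],x,"tray s");fit([q for q in o if q[0]=="top"],x,"tray t")
    s=lambda u,v:(240+(u-390)/4.875,155+v/4.875); t=lambda u,v:(130+(u-390)/6.09,240+v/6.09)
    # stand yaw similar: foot top z=12, 90 (x) x70(y)
    c=onz(S,[s(455,215),s(605,187),s(640,248),s(488,272)],12);print("foot",c.round(1).tolist(),np.linalg.norm(c-np.roll(c,-1,0),axis=1))
    c=onz(T,[t(693,40),t(733,278)],12);print(c.round(1),np.linalg.norm(c[0]-c[1]))
    for c in "side","top":
        d=D[c]; b=(235,150,305,220) if c=="side" else (135,236,195,296)
        crop(d,b,f"pics/clip_{c}.png",8)
E
python3 fit.py; python3 -c "
import cv2,numpy as np
a=cv2.imread('pics/clip_side.png');b=cv2.imread('pics/clip_top.png');a=cv2.resize(a,(400,400));b=cv2.resize(b,(400,400));cv2.imwrite('pics/clipb.png',np.hstack([a,b]))"
```

```text
collet (array([ 433.75905333, -335.66223459,   41.19208036]), np.float64(0.6725396026947525)) [[ 433.24583327 -336.20170763   42.        ]] [[ 434.20142262 -335.4371168    42.        ]]
block (array([ 547.12138425, -341.27499759,   40.81097683]), np.float64(1.183620741210293)) [[ 546.43850699 -340.77665096   40.        ]] [[ 548.07707875 -341.61239098   40.        ]]
[[ 529.26995893 -339.10809685   26.        ]
 [ 563.08478746 -342.46953105   26.        ]] [[ 565.44161193 -343.74581551   26.        ]
 [ 531.50909252 -339.93877374   26.        ]]
yaw -0.09908159286979693
yaw -0.11172726233380756
tray [ 6.58318e+02 -4.79470e+01  1.35000e-01] rms px 1.24 [[-0.2, -1.5], [0.7, -1.9], [1.3, -0.5], [1.3, 0.4], [-1.4, -0.4], [0.5, -1.4], [-1.2, 2.6], [-0.6, 1.6], [-1.0, 1.4], [0.2, 1.4]]
tray s [ 6.57962e+02 -4.69940e+01  1.38000e-01] rms px 1.31 [[-0.5, -1.7], [0.3, -2.2], [1.1, -0.9], [1.2, 0.1], [-1.3, 2.3], [-0.8, 1.2]]
tray t [ 6.58931e+02 -4.88610e+01  1.32000e-01] rms px 1.01 [[-0.9, -0.8], [0.9, -1.5], [-0.6, 1.2], [0.6, 1.1]]
foot [[450.7, 333.5, 12.0], [539.8, 345.5, 12.0], [549.7, 278.3, 12.0], [463.1, 271.9, 12.0]] [89.90297608 67.94465294 86.84628363 62.83247877]
[[550.1 282.3  12. ]
 [464.9 264.3  12. ]] 87.10874597772718
```

View pics/clipb.png

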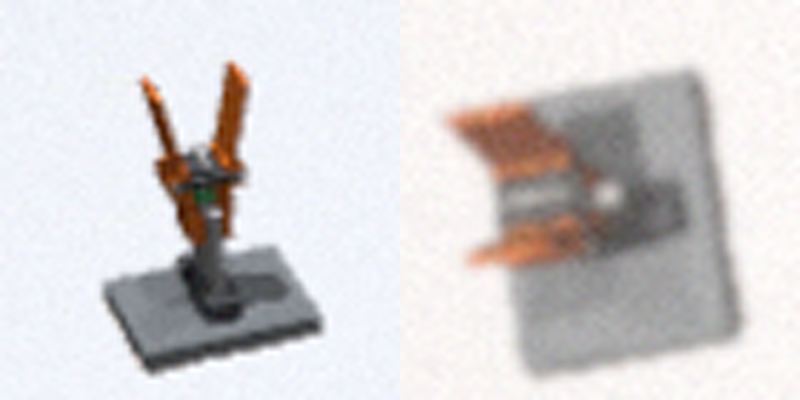

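```bash
cat > fit2.py <<'E'
from fit import *
s=lambda u,v:(235+u/5.714,150+v/5.714); t=lambda u,v:(135+(u-400)/6.667,236+v/6.667)
o=[("side",(-45,35,12),s(105,283)),("side",(45,35,12),s(272,245)),("side",(45,-35,12),s(322,318)),("side",(-45,-35,12),s(150,360)),("top",(45,-35,12),t(690,72)),("top",(-45,-35,12),t(735,328)),("top",(-45,35,12),t(528,377))]
x=fit(o,[500,310,.15],"stand");fit(o[:4],x,"s");fit(o[4:],x,"t")
r,e=tri([S,T],[s(230,62),t(445,118)]);l,e2=tri([S,T],[s(143,76),t(470,262)]);print(r,e,l,e2,np.linalg.norm(r-l),np.arctan2(*(r-l)[1::-1]))
u=R.from_euler("z",x[2]).as_matrix();print("mid",(r+l)/2-u@[0,12,0])
print(proj(S,[[0,0,0]]))
E
python3 fit2.py
python3 - <<'E'
from fit import *
crop(S,(300,230,360,290),"/tmp/a.png",6);crop(T,(310,215,370,275),"/tmp/b.png",6)
cv2.imwrite("pics/tab.png",np.hstack([cv2.imread("/tmp/a.png"),cv2.imread("/tmp/b.png")]))
E
```

```text
stand [5.00526e+02 3.08565e+02 2.16000e-01] rms px 0.64 [[-0.6, -0.3], [0.2, -0.7], [0.4, -1.0], [-0.5, -0.8], [0.5, -1.1], [0.9, 0.8], [-0.2, 0.1]]
s [5.00483e+02 3.05189e+02 2.13000e-01] rms px 0.37 [[-0.5, 0.3], [0.4, -0.0], [0.6, -0.3], [-0.4, -0.1]]
t [5.00321e+02 3.09485e+02 2.23000e-01] rms px 0.62 [[-0.1, -1.1], [0.5, 0.8], [-0.5, 0.3]]
[518.71849878 328.6633186  127.81133653] 0.5308080443621299 [476.49325432 318.16312384 130.77866077] 0.20995662640373264 43.61227318834878 0.2437274712071815
mid [500.18293452 311.69320534 129.29499865]
[[ 62.68130439 310.04922478]]
```

View pics/tab.png

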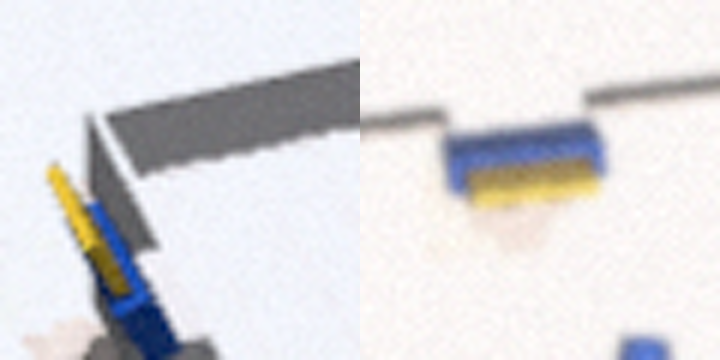

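```bash
cat > fit3.py <<'E'
from fit import *
s=lambda u,v:(300+u/6,230+v/6); t=lambda u,v:(310+(u-360)/6,215+v/6)
def H(x,P):
    M=(R.from_euler("z",x[2])*R.from_euler("y",-np.radians(25))).as_matrix()
    return np.array(P,float)@M.T+[x[0],x[1],65]
if __name__=="__main__":
    obs=[("top",(-2.9,22,0),1,t(473,206)),("top",(-2.9,-22,0),1,t(598,193)),("side",(0,22,0),1,s(55,164)),("top",(-7,28,0),0,t(449,193)),("top",(-7,-28,0),0,t(604,174)),("top",(2.9,22,0),1,t(470,190)),("top",(2.9,-22,0),1,t(594,176))]
    def f(x):
        return np.concatenate([(proj(D[c],H(x,[np.array(P)+[0,0,k*x[3]]]))-uv).ravel() for c,P,k,uv in obs])
    r=least_squares(f,[575,-60,.135,36],x_scale=[10,10,.1,10]);x=r.x;print(x.round(3),r.fun.reshape(-1,2).round(1).tolist())
    g=pose2([658.3,-47.9,.135]);h=(H(x,[[0,0,0]])-[658.3,-47.9,0])@R.from_euler("z",.135).as_matrix();print("holder in tray",h)
    W=[]
    bx=np.array([(a,b,c) for a in(-7,7) for b in(-28,28) for c in(-34,0)]);tb=np.array([(a,b,c) for a in(-2.9,2.9) for b in(-22,22) for c in(0,x[3])])
    E=[(0,1),(2,3),(4,5),(6,7),(0,2),(1,3),(4,6),(5,7),(0,4),(1,5),(2,6),(3,7)]
    tr=np.array([(a,b,c) for a in(-75,75) for b in(-110,110) for c in(0,40)])
    for d,b in((S,(300,230,420,330)),(T,(270,150,390,250))):
        crop(d,b,"/tmp/a.png",6);im=cv2.imread("/tmp/a.png")
        for P,col in((H(x,bx),(255,0,255)),(H(x,tb),(0,0,255)),(g(tr),(0,200,0))):
            q=((proj(d,P)-[b[0],b[1]]+.5)*6).astype(int)
            for i,j in E: cv2.line(im,tuple(map(int,q[i])),tuple(map(int,q[j])),col,1)
        W.append(im[:, :360] if d is S else im[240:,200:560])
        cv2.imwrite("pics/ov_%s.png"%("s" if d is S else "t"),im)
E
python3 fit3.py
```

```text
[ 5.5522e+02 -5.9983e+01  1.3100e-01  3.0370e+01] [[-0.4, 0.1], [0.1, -0.3], [0.1, -0.2], [-0.2, 0.2], [0.3, 0.2], [-0.1, 0.1], [0.5, -0.1]]
holder in tray [[-103.76862235    1.9002039    65.        ]]
```

View pics/ov_s.png

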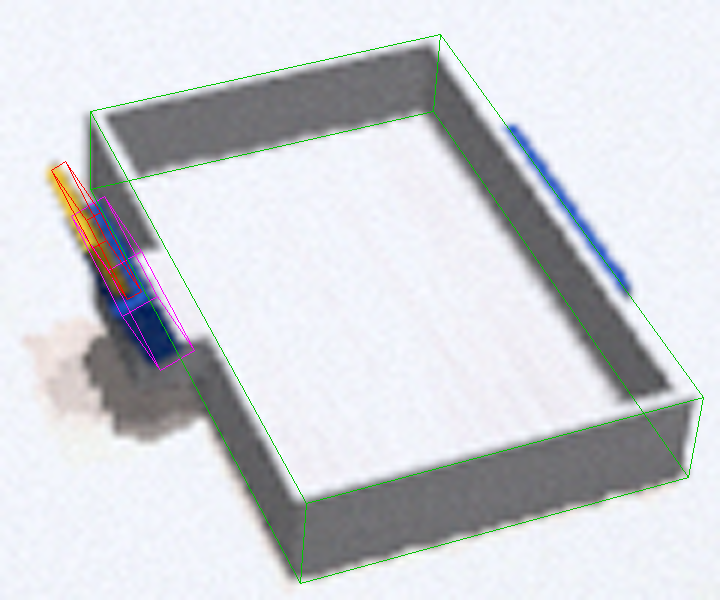

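View pics/ov_t.png

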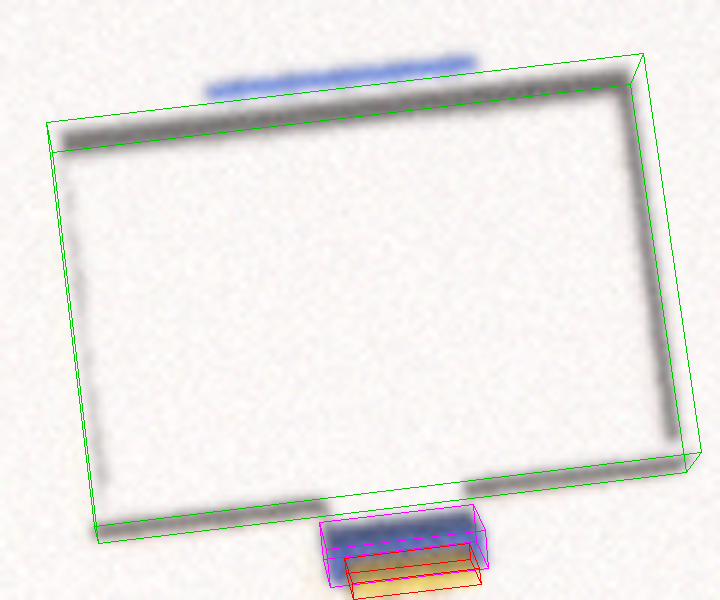

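The overlays show the tray and holder fits are good to about 1–2 px (tab tip near (310,258) in the side view). I'll check the jar clearance, then start with the block and collet.

Run:
```python
from fit import *
print("jar",onz(S,[(403,362)],50),onz(T,[(451,199.5)],40))
g=pose2([658.3,-47.9,.134])
print("collet tgt",g([[10,45,0]]),"block",g([[10,-45,0]]))
print("brush",onz(T,[(355,271),(352,340)],10),"dish",onz(T,[(160,186)],10))
```

```text
jar [[ 657.74385354 -309.46682244   50.        ]] [[ 657.12714862 -308.76059251   40.        ]]
collet tgt [[662.19838385  -1.9674124    0.        ]] block [[674.22232468 -91.16060075   0.        ]]
brush [[ 501.08303915 -101.55917842   10.        ]
 [ 352.0424302   -95.13799505   10.        ]] dish [[685.79644598 332.58885536  10.        ]]
```

{"fn": "send_rows", "kwargs": {
  "series": [
    [41,20,-20,0,0,-0.06,0],
    [41,20,-20,0,0,-0.06,0],
    [41,24,-20,0,0,-0.06,0],
    [41,24,-20,0,0,-0.06,0],
    [41,22,-10,0,0,-0.06,0]
  ],
  "grip_force": 25
}}

```text
t: 1.52
eef_pos: [297.0, -442.7, 328.5]
ee_rot: [-3.138, 0.116, 0.001]
ft_force: [-0.3, -0.6, -0.4]
width: 94.1
```

{"fn": "send_rows", "kwargs": {
  "series": [
    [35,30,0,0,0,-0.03,0],
    [35,30,0,0,0,0,0],
    [33,30,-20,0,0,0,0],
    [0,0,-25,0,0,0,0],
    [0,0,0,0,0,0,0]
  ]
}}

```text
t: 1.93
eef_pos: [388.1, -362.3, 284.4]
ee_rot: [-3.134, 0.152, 0.006]
ft_force: [0.2, 0.8, -1.2]
width: 93.7
```

{"fn": "send_rows", "kwargs": {
  "series": [
    [0,0,0,0,0,0,0],
    [0,0,0,0,0,0,0]
  ]
}}

```text
t: 2.1
eef_pos: [387.0, -365.1, 289.2]
ee_rot: [3.137, -0.159, 0.001]
ft_force: [0.0, 0.1, 0.3]
width: 93.9
```

{"fn": "send_rows", "kwargs": {
  "series": [
    [24,15,-20,0,0,0,0.3],
    [23,14,-20,0,0,0,0.3],
    [0,0,-20,0,0,0,0.3],
    [0,0,-10,0,0,0,0.3],
    [0,0,0,0,0,0,0.3]
  ]
}}

```text
t: 2.52
eef_pos: [433.7, -335.9, 217.1]
ee_rot: [-3.136, 0.159, 0.003]
ft_force: [-0.6, 0.7, 0.0]
width: 66.4
```

```bash
cat > look.py <<'E'
import sys
from h import *
# look.py name side l t r b top l t r b
n=sys.argv[1];a=list(map(int,sys.argv[2:10]))
ims=[]
for c,b in(("side",a[:4]),("top",a[4:])):
    crop(robot.get_image(c),b,"/tmp/a.png",8);im=cv2.imread("/tmp/a.png");ims.append(cv2.resize(im,(400,int(400*(b[3]-b[1])/(b[2]-b[0])))))
m=min(i.shape[0] for i in ims);cv2.imwrite(f"pics/{n}.png",np.hstack([i[:m] for i in ims]))
s=robot.get_state();print(s["t"],np.round(s["eef_pos"],1),np.round(s["ee_rot"],3),np.round(s["ft_force"],1),np.round(s["width"],1))
E
python3 look.py g1 250 340 340 430 420 260 510 350
```

```text
2.6167 [ 434.  -336.2  219.3] [ 3.137e+00 -1.600e-01  1.000e-03] [ 0.4  0.2 -0.1] 65.9
```

View pics/g1.png

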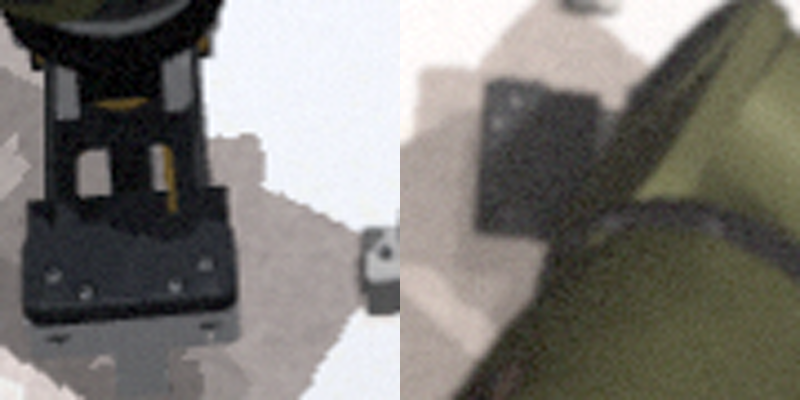

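The gripper body hides the collet (side about (280,400)). The position agrees with the measurement, so I'll go down and close.

{"fn": "send_rows", "kwargs": {
  "series": [
    [0,0,-10,0,0,0,0.3],
    [0,0,-6,0,0,0,0.6],
    [0,0,0,0,0,0,1],
    [0,0,0,0,0,0,1],
    [0,0,0,0,0,0,1]
  ]
}}

```text
t: 3.03
eef_pos: [434.4, -335.3, 202.3]
ee_rot: [3.137, -0.158, 0.0]
ft_force: [-0.0, 1.4, 0.1]
width: 42.9
```

{"fn": "send_rows", "kwargs": {
  "series": [
    [0,0,0,0,0,0,1],
    [0,0,0,0,0,0,1],
    [0,0,0,0,0,0,1]
  ]
}}

```text
t: 3.28
eef_pos: [434.5, -335.2, 202.3]
ee_rot: [3.137, -0.157, 0.001]
ft_force: [-0.2, 0.2, 2.4]
width: 30.5
```

{"fn": "send_rows", "kwargs": {
  "series": [
    [0,0,0,0,0,0,1],
    [0,0,0,0,0,0,1],
    [0,0,0,0,0,0,1]
  ]
}}

```text
t: 3.53
eef_pos: [434.5, -335.3, 202.3]
ee_rot: [3.137, -0.157, 0.001]
ft_force: [-0.8, 0.5, 4.3]
width: 29.9
```

Width 29.9 with an upward push suggests the pads are riding on the foot's taper. I'll open a little, rise 1.7 mm and close again.

{"fn": "send_rows", "kwargs": {
  "series": [
    [0,0,0,0,0,0,0.62],
    [0,0,1.7,0,0,0,0.62],
    [0,0,0,0,0,0,1],
    [0,0,0,0,0,0,1],
    [0,0,0,0,0,0,1]
  ]
}}

```text
t: 3.95
eef_pos: [434.4, -335.3, 203.8]
ee_rot: [3.138, -0.157, 0.0]
ft_force: [-1.0, -0.8, 2.2]
width: 30.2
```

{"fn": "send_rows", "kwargs": {
  "series": [
    [0,0,0,0,0,0,1],
    [0,0,0,0,0,0,1],
    [0,0,0,0,0,0,1]
  ]
}}

```text
t: 4.2
eef_pos: [434.4, -335.3, 203.8]
ee_rot: [3.138, -0.157, 0.0]
ft_force: [-1.1, -0.2, 2.2]
width: 30.4
```

{"fn": "send_rows", "kwargs": {
  "series": [
    [0,0,10,0,0,0,1],
    [0,0,25,0,0,0,1],
    [0,0,25,0,0,0,1],
    [0,0,0,0,0,0,1]
  ]
}}

```text
t: 4.53
eef_pos: [435.1, -335.7, 268.6]
ee_rot: [3.134, -0.157, 0.008]
ft_force: [-0.6, -0.5, -1.1]
width: 30.4
```

```bash
python3 look.py g2 240 320 340 420 420 260 510 350
```

```text
4.6333 [ 434.4 -335.2  264.5] [ 3.137e+00 -1.570e-01  2.000e-03] [-0.3  0.1 -1.8] 30.8
```

View pics/g2.png

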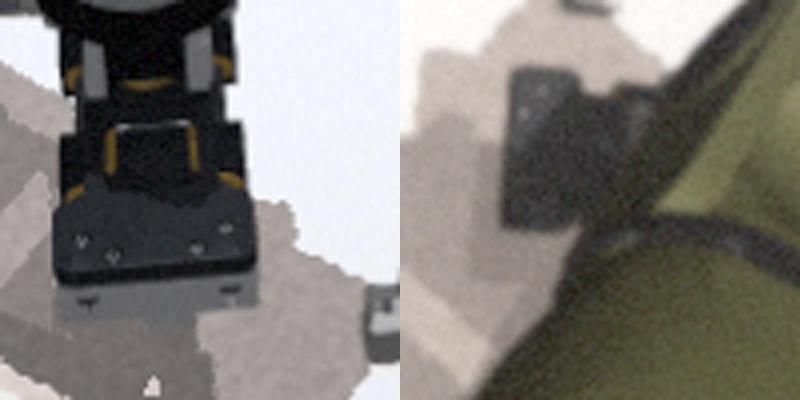

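```bash
python3 look.py g3 230 350 340 460 420 260 510 350
```

```text
4.7333 [ 434.2 -335.   262.9] [-3.137e+00  1.570e-01  2.000e-03] [-0.8 -0.5 -1.4] 30.3
```

View pics/g3.png

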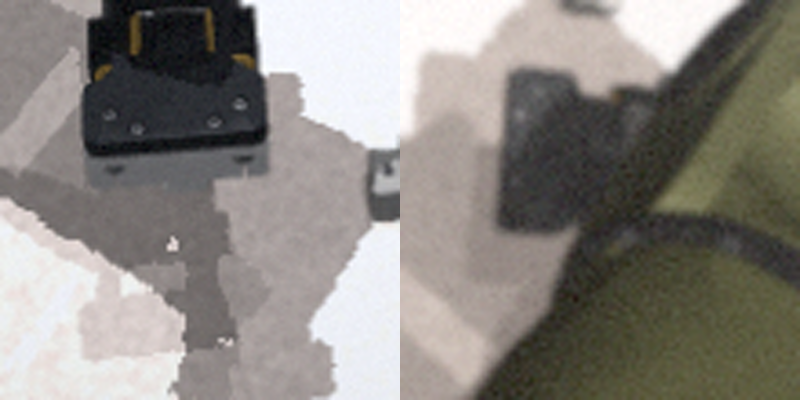

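{"fn": "send_rows", "kwargs": {
  "series": [
    [25,30,3,0,0,0.05,1],
    [25,30,3,0,0,0.05,1],
    [25,30,3,0,0,0.05,1],
    [25,30,0,0,0,0.05,1],
    [25,30,0,0,0,0.037,1]
  ]
}}

```text
t: 5.15
eef_pos: [560.2, -183.5, 271.7]
ee_rot: [-3.133, -0.219, 0.003]
ft_force: [0.9, 0.0, -1.4]
width: 30.5
```

{"fn": "send_rows", "kwargs": {
  "series": [
    [21,35,0,0,0,0,1],
    [21,35,0,0,0,0,1],
    [21,35,0,0,0,0,1],
    [20,35,0,0,0,0,1],
    [20,35,0,0,0,0,1]
  ]
}}

```text
t: 5.57
eef_pos: [663.0, -8.2, 271.2]
ee_rot: [-3.134, -0.215, 0.004]
ft_force: [0.7, -1.3, -1.2]
width: 30.4
```

{"fn": "send_rows", "kwargs": {
  "series": [
    [0,7,0,0,0,0,1],
    [0,0,0,0,0,0,1],
    [0,0,0,0,0,0,1]
  ]
}}

```text
t: 5.82
eef_pos: [662.1, -3.4, 271.4]
ee_rot: [-3.134, -0.216, 0.004]
ft_force: [0.4, -0.4, -1.5]
width: 30.3
```

```bash
python3 look.py g4 300 200 420 320 260 130 400 270
```

```text
5.9167 [662.1  -4.6 272.2] [ 3.134e+00  2.130e-01 -2.000e-03] [ 0.2 -0.3 -1.1] 30.7
```

View pics/g4.png

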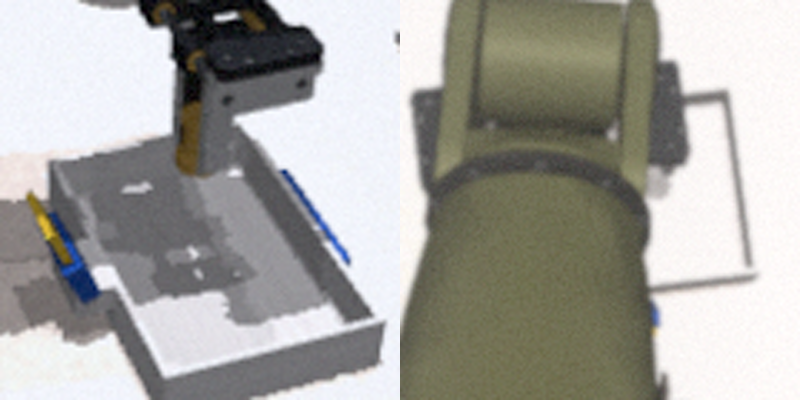

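The side view shows the collet upright between the fingers at (190,140) in the crop, its foot level with the fingertips and over the tray floor. Lowering now.

{"fn": "send_rows", "kwargs": {
  "series": [
    [0,1,-25,0,0,0,1],
    [0,1,-20,0,0,0,1],
    [0,0,-12,0,0,0,1],
    [0,0,-3,0,0,0,1],
    [0,0,0,0,0,0,1]
  ]
}}

```text
t: 6.33
eef_pos: [662.3, -2.1, 212.2]
ee_rot: [-3.134, -0.213, 0.002]
ft_force: [-0.6, -0.7, -1.4]
width: 30.4
```

{"fn": "send_rows", "kwargs": {
  "series": [
    [0,0,-1,0,0,0,1],
    [0,0,0,0,0,0,1]
  ]
}}

```text
t: 6.5
eef_pos: [662.7, -1.5, 213.0]
ee_rot: [3.134, 0.214, 0.003]
ft_force: [-0.0, -0.8, -1.1]
width: 30.3
```

{"fn": "send_rows", "kwargs": {
  "series": [
    [0,0,-2,0,0,0,1],
    [0,0,-1,0,0,0,1],
    [0,0,0,0,0,0,1]
  ]
}}

```text
t: 6.75
eef_pos: [662.5, -1.2, 208.9]
ee_rot: [3.134, 0.215, 0.001]
ft_force: [-0.2, -0.6, -1.4]
width: 30.5
```

{"fn": "send_rows", "kwargs": {
  "series": [
    [0,0,-1,0,0,0,1],
    [0,0,0,0,0,0,1]
  ]
}}

```text
t: 6.92
eef_pos: [662.5, -1.2, 208.8]
ee_rot: [3.134, 0.215, 0.001]
ft_force: [-4.7, -0.2, 7.5]
width: 30.2
```

{"fn": "send_rows", "kwargs": {
  "series": [
    [0,0,0.3,0,0,0,0.4],
    [0,0,0,0,0,0,0.4],
    [0,0,0,0,0,0,0.4],
    [0,0,0,0,0,0,0.4]
  ]
}}

```text
t: 7.25
eef_pos: [662.5, -1.2, 208.0]
ee_rot: [3.134, 0.215, 0.0]
ft_force: [-0.1, 0.0, -0.5]
width: 53.4
```

{"fn": "send_rows", "kwargs": {
  "series": [
    [0,0,10,0,0,0,0.4],
    [0,0,25,0,0,0,0.4],
    [-5,-20,30,0,0,-0.05,0.4],
    [-8,-35,0,0,0,-0.05,0.4],
    [-10,-38,0,0,0,-0.05,0.4]
  ]
}}

```text
t: 7.67
eef_pos: [639.6, -94.2, 276.0]
ee_rot: [3.141, -0.021, 0.007]
ft_force: [-0.1, 0.4, -1.5]
width: 56.3
```

{"fn": "send_rows", "kwargs": {
  "series": [
    [-10,-38,0,0,0,-0.05,0.4],
    [-10,-38,0,0,0,-0.041,0.4],
    [-12,-38,0,0,0,0,0.4],
    [-12,-38,0,0,0,0,0.4],
    [-12,-38,0,0,0,0,0.4]
  ]
}}

```text
t: 8.08
eef_pos: [582.6, -286.0, 274.0]
ee_rot: [3.137, -0.163, 0.001]
ft_force: [0.4, -0.4, 0.8]
width: 56.5
```

```bash
python3 look.py g5 300 200 420 320 260 130 400 270
```

```text
8.1833 [ 581.4 -289.2  273.8] [ 3.136e+00 -1.720e-01  1.000e-03] [-0.4 -0.3  0.5] 56.0
```

View pics/g5.png

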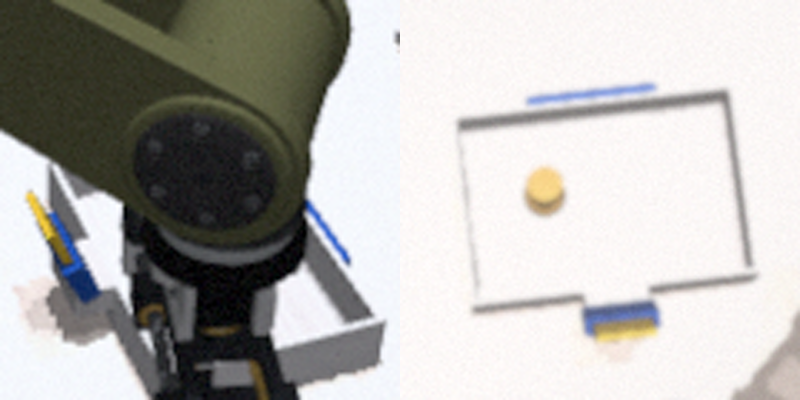

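The collet stands upright in the tray (top crop (545,188)). Next, the block.

{"fn": "send_rows", "kwargs": {
  "series": [
    [-17,-26,0,0,0,0,0.4],
    [-17,-26,-10,0,0,0,0.4],
    [0,0,-25,0,0,0,0.4],
    [0,0,-20,0,0,0,0.4],
    [0,0,0,0,0,0,0.4]
  ]
}}

```text
t: 8.6
eef_pos: [548.7, -335.7, 214.6]
ee_rot: [-3.134, 0.164, 0.007]
ft_force: [-1.0, 1.1, -0.7]
width: 56.4
```

{"fn": "send_rows", "kwargs": {
  "series": [
    [0,0,-10,0,0,0,0.4],
    [0,0,0,0,0,0,0.4]
  ]
}}

```text
t: 8.77
eef_pos: [549.8, -335.7, 207.8]
ee_rot: [-3.137, 0.162, 0.0]
ft_force: [-0.3, -0.1, -0.5]
width: 56.2
```

{"fn": "send_rows", "kwargs": {
  "series": [
    [-2.5,-5.5,0,0,0,0,0.4],
    [0,0,-5,0,0,0,0.6],
    [0,0,0,0,0,0,1],
    [0,0,0,0,0,0,1],
    [0,0,0,0,0,0,1]
  ]
}}

```text
t: 9.18
eef_pos: [547.0, -341.7, 203.4]
ee_rot: [3.137, -0.164, 0.0]
ft_force: [0.0, 0.3, 0.2]
width: 33.4
```

{"fn": "send_rows", "kwargs": {
  "series": [
    [0,0,0,0,0,0,1],
    [0,0,0,0,0,0,1],
    [0,0,0,0,0,0,1],
    [0,0,0,0,0,0,1],
    [0,0,0,0,0,0,1]
  ]
}}

```text
t: 9.6
eef_pos: [547.0, -341.6, 203.3]
ee_rot: [-3.137, 0.163, -0.0]
ft_force: [-0.2, 2.9, 4.5]
width: 23.5
```

{"fn": "send_rows", "kwargs": {
  "series": [
    [0,0,10,0,0,0,1],
    [0,0,30,0,0,0,1],
    [0,10,32,0,0,0,1],
    [14,36,6,0,0,0.04,1],
    [16,36,0,0,0,0.05,1]
  ]
}}

```text
t: 10.02
eef_pos: [576.8, -260.1, 284.6]
ee_rot: [3.139, -0.025, 0.007]
ft_force: [0.8, 1.0, -2.7]
width: 23.7
```

{"fn": "send_rows", "kwargs": {
  "series": [
    [18,36,0,0,0,0.05,1],
    [20,36,0,0,0,0.05,1],
    [20,36,0,0,0,0.05,1],
    [20,36,0,0,0,0,1],
    [19,24,0,0,0,0,1]
  ]
}}

```text
t: 10.43
eef_pos: [674.7, -88.4, 281.6]
ee_rot: [-3.134, -0.216, -0.0]
ft_force: [0.4, 0.1, -1.5]
width: 23.7
```

{"fn": "send_rows", "kwargs": {
  "series": [
    [0,0,0,0,0,0,1],
    [0,0,0,0,0,0,1]
  ]
}}

```text
t: 10.6
eef_pos: [674.4, -90.2, 281.0]
ee_rot: [3.134, 0.217, -0.001]
ft_force: [-0.8, -0.6, -1.9]
width: 23.9
```

{"fn": "send_rows", "kwargs": {
  "series": [
    [0,-1,-30,0,0,0,1],
    [0,0,-28,0,0,0,1],
    [0,0,-9,0,0,0,1],
    [0,0,-2,0,0,0,1],
    [0,0,0,0,0,0,1]
  ]
}}

```text
t: 11.02
eef_pos: [673.9, -93.5, 212.6]
ee_rot: [3.134, 0.212, -0.0]
ft_force: [0.6, 0.2, -1.4]
width: 23.6
```

{"fn": "send_rows", "kwargs": {
  "series": [
    [0,0,-1.5,0,0,0,1],
    [0,0,-1,0,0,0,1],
    [0,0,0,0,0,0,1]
  ]
}}

```text
t: 11.27
eef_pos: [674.1, -92.8, 210.7]
ee_rot: [3.134, 0.213, 0.002]
ft_force: [-0.5, -0.3, -1.3]
width: 24.1
```

{"fn": "send_rows", "kwargs": {
  "series": [
    [0,0,-1,0,0,0,1],
    [0,0,-1,0,0,0,1],
    [0,0,0,0,0,0,1]
  ]
}}

```text
t: 11.52
eef_pos: [674.1, -92.7, 208.3]
ee_rot: [3.134, 0.213, 0.002]
ft_force: [-1.4, 0.9, 2.8]
width: 24.2
```

{"fn": "send_rows", "kwargs": {
  "series": [
    [0,0,-1,0,0,0,1],
    [0,0,0,0,0,0,1]
  ]
}}

```text
t: 11.68
eef_pos: [674.2, -92.7, 208.3]
ee_rot: [3.134, 0.213, 0.002]
ft_force: [-5.8, 0.4, 13.8]
width: 24.0
```

{"fn": "send_rows", "kwargs": {
  "series": [
    [0,0,0.8,0,0,0,0.4],
    [0,0,0,0,0,0,0.4],
    [0,0,0,0,0,0,0.4],
    [0,0,0,0,0,0,0.4],
    [0,0,10,0,0,0,0.4]
  ]
}}

```text
t: 12.1
eef_pos: [673.5, -92.6, 215.5]
ee_rot: [-3.133, -0.213, 0.005]
ft_force: [-0.2, -0.1, -0.2]
width: 53.7
```

{"fn": "send_rows", "kwargs": {
  "series": [
    [0,0,30,0,0,0,0.2],
    [0,0,35,0,0,0.1,0.1],
    [-8,15,30,0,0,0.12,0],
    [-15,32,15,0,0,0.12,0],
    [-15,35,10,0,0,0.12,0]
  ]
}}

```text
t: 12.52
eef_pos: [635.4, -10.9, 340.5]
ee_rot: [3.0, 0.927, 0.006]
ft_force: [-0.2, 0.2, -0.4]
width: 86.0
```

{"fn": "send_rows", "kwargs": {
  "series": [
    [-15,36,6,0,0,0.12,0],
    [-15,36,0,0,0,0.12,0],
    [-15,36,0,0,0,0.12,0],
    [-15,36,0,0,0,0.12,0],
    [-15,36,0,0,0,0.12,0]
  ]
}}

```text
t: 12.93
eef_pos: [559.8, 170.8, 344.3]
ee_rot: [2.591, 1.776, 0.001]
ft_force: [-0.3, -0.8, 0.5]
width: 94.0
```

{"fn": "send_rows", "kwargs": {
  "series": [
    [-15,36,0,0,0,0.12,0],
    [-15,35,0,0,0,0.12,0],
    [-15,35,0,0,0,0.12,0],
    [-15,35,0,0,0,0.12,0],
    [0,0,0,0,0,0,0]
  ]
}}

```text
t: 13.35
eef_pos: [498.2, 315.1, 344.2]
ee_rot: [-2.087, -2.348, -0.002]
ft_force: [-0.5, -0.5, 0.1]
width: 94.1
```

{"fn": "send_rows", "kwargs": {
  "series": [
    [0,0,0,0,0,0,0]
  ]
}}

```text
t: 13.43
eef_pos: [500.1, 311.7, 344.0]
ee_rot: [2.098, 2.338, 0.001]
ft_force: [-0.5, -0.4, 0.2]
width: 94.0
```

```bash
python3 look.py g6 225 110 345 230 260 130 400 270
```

```text
13.5333 [501.2 309.8 343.8] [2.103 2.333 0.   ] [ 0.6 -0.  -0.9] 93.8
```

View pics/g6.png

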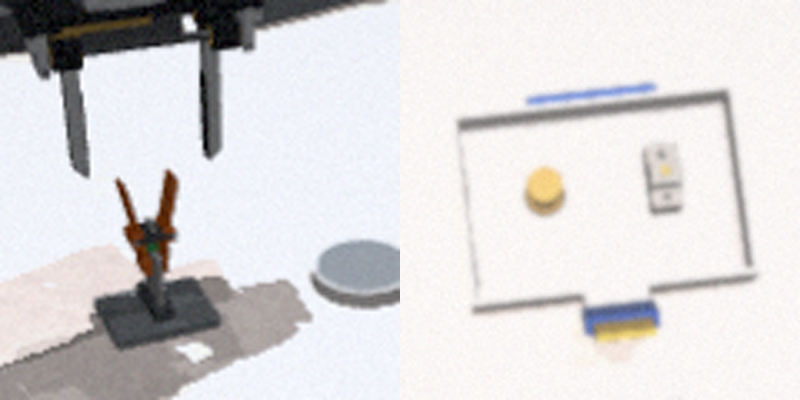

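Run:
```python
from h import *
import pickle
d=pickle.load(open("d0.pkl","rb"))["side"]
print(proj(d,[[501.2,309.8,344-199],[501.2,309.8,130],[501.2,309.8,111]]))
dd=robot.get_image("side");crop(dd,(235,130,315,200),"pics/g7.png",9)
```

```text
[[269.34724749 159.06476828]
 [269.6928839  164.14118149]
 [270.12453888 170.46751563]]
```

View pics/g7.png

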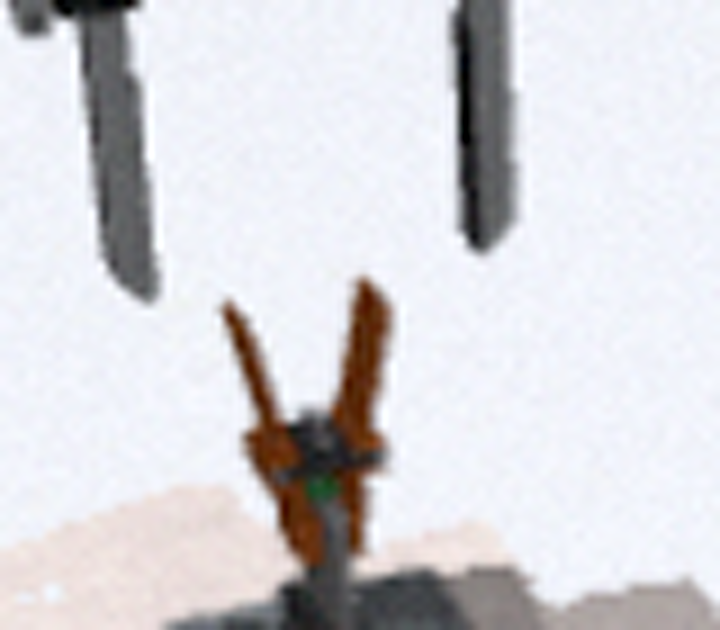

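{"fn": "send_rows", "kwargs": {
  "series": [
    [0,0,-10,0,0,0.06,0],
    [0,0,-20,0,0,0.057,0],
    [0,0,-18,0,0,0,0],
    [0,0,-5,0,0,0,0.2],
    [0,0,0,0,0,0,0.3]
  ]
}}

```text
t: 14.0
eef_pos: [501.4, 309.3, 289.3]
ee_rot: [-1.964, -2.451, 0.003]
ft_force: [0.4, 0.7, 0.1]
width: 83.8
```

{"fn": "send_rows", "kwargs": {
  "series": [
    [0,0,0,0,0,0,0.4],
    [0,0,0,0,0,0,0.4]
  ]
}}

```text
t: 14.17
eef_pos: [501.4, 310.0, 291.6]
ee_rot: [1.963, 2.452, 0.002]
ft_force: [0.4, 0.5, -0.2]
width: 70.7
```

Run:
```python
from h import *
dd=robot.get_image("side");crop(dd,(235,130,315,200),"pics/g8.png",9)
s=robot.get_state();print(s["t"],np.round(s["eef_pos"],1),np.round(s["ee_rot"],3),np.round(s["ft_force"],1),np.round(s["width"],1))
```

```text
14.2167 [501.3 310.1 291.6] [1.962 2.453 0.003] [ 0.2 -0.3  0.2] 66.9
```

View pics/g8.png

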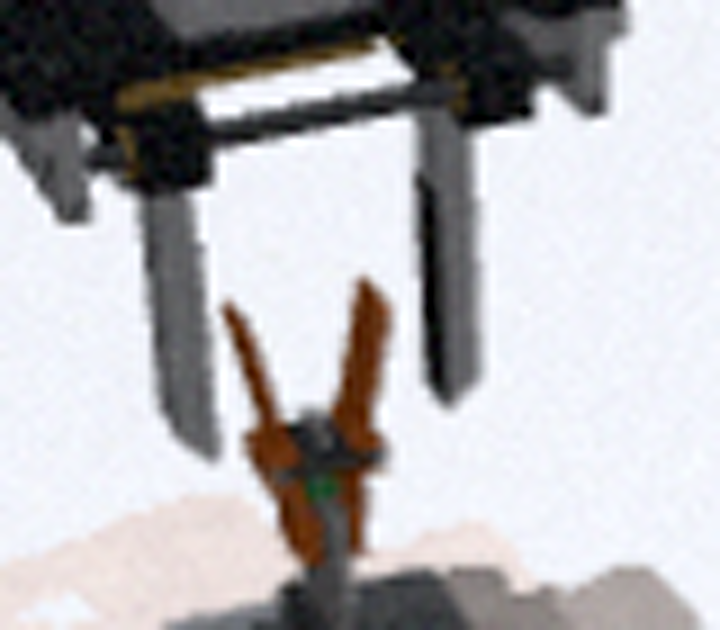

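The fingers straddle the tails (tips at (215,455) and (440,400) in the crop, tails between them). Closing at 25 N.

{"fn": "send_rows", "kwargs": {
  "series": [
    [-0.5,0,0,0,0,0,0.5],
    [0,0,0,0,0,0,0.6],
    [0,0,0,0,0,0,0.8],
    [0,0,0,0,0,0,1],
    [0,0,0,0,0,0,1]
  ],
  "grip_force": 25
}}

```text
t: 14.63
eef_pos: [500.4, 310.3, 290.4]
ee_rot: [1.962, 2.454, 0.0]
ft_force: [0.5, 0.8, -1.6]
width: 33.5
```

{"fn": "send_rows", "kwargs": {
  "series": [
    [0,0,0,0,0,0,1],
    [0,0,0,0,0,0,1],
    [0,0,0,0,0,0,1],
    [0,0,0,0,0,0,1],
    [0,0,0,0,0,0,1]
  ]
}}

```text
t: 15.05
eef_pos: [500.4, 310.3, 290.4]
ee_rot: [-1.962, -2.454, -0.0]
ft_force: [-0.3, -0.1, 0.0]
width: 25.3
```

{"fn": "send_rows", "kwargs": {
  "series": [
    [0,0,0,0,0,0,1],
    [0,0,0,0,0,0,1]
  ]
}}

```text
t: 15.22
eef_pos: [500.4, 310.3, 290.3]
ee_rot: [1.962, 2.454, -0.0]
ft_force: [0.2, 0.1, -0.9]
width: 25.4
```

Run:
```python
from h import *
dd=robot.get_image("side");crop(dd,(235,130,315,200),"pics/g9.png",9)
s=robot.get_state();print(s["t"],np.round(s["eef_pos"],1),np.round(s["ee_rot"],3),np.round(s["ft_force"],1),np.round(s["width"],1))
```

```text
15.2667 [500.5 310.3 290.3] [-1.962 -2.454  0.   ] [ 0.5  0.4 -0.4] 25.6
```

View pics/g9.png

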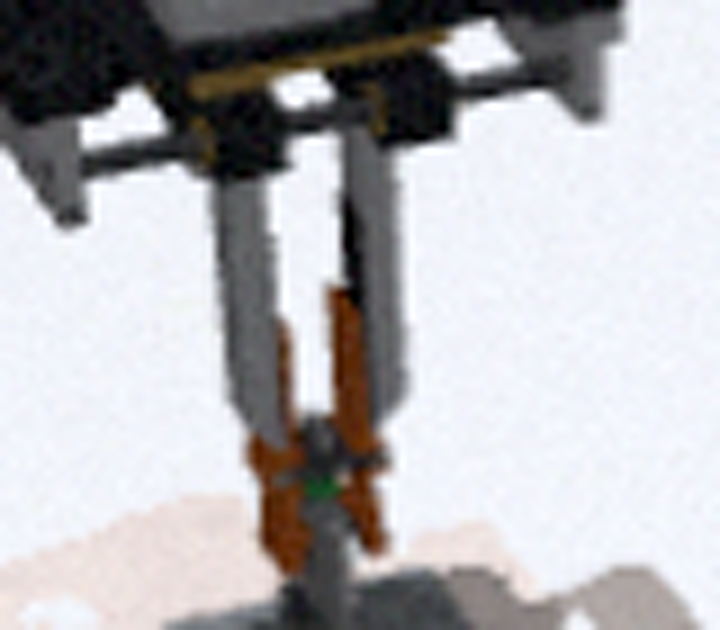

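Jaws are open beside the blade (tips about (285,570) and (372,550) in the crop) and the tails are gripped flat at 25.5 mm. Lifting off now, then turning and tilting toward the tab.

{"fn": "send_rows", "kwargs": {
  "series": [
    [0,0,5,0,0,0,1],
    [0,0,15,0,0,0,1],
    [0,0,25,0,0,0,1],
    [0,0,25,0,0,-0.03,1],
    [0,-15,10,0,0,-0.03,1]
  ]
}}

```text
t: 15.68
eef_pos: [500.3, 296.6, 374.0]
ee_rot: [2.033, 2.393, 0.006]
ft_force: [0.1, -0.3, -1.3]
width: 25.5
```

{"fn": "send_rows", "kwargs": {
  "series": [
    [-8,-35,0,0,0,-0.03,1],
    [-8,-36,0,0,0,0,1],
    [-8,-36,0,0.0142,-0.1081,0,1],
    [-8,-36,0,0.0142,-0.1081,0,1],
    [-8,-36,0,0.0142,-0.1081,0,1]
  ]
}}

```text
t: 16.1
eef_pos: [459.6, 114.8, 370.7]
ee_rot: [1.91, 2.181, 0.364]
ft_force: [0.8, -0.1, -0.6]
width: 25.6
```

{"fn": "send_rows", "kwargs": {
  "series": [
    [-8,-36,0,0.0142,-0.1081,0,1],
    [-8,-36,0,0,0,0,1],
    [-8,-36,0,0,0,0,1],
    [-8,-36,0,0,0,0,1],
    [-8,-36,0,0,0,0,1]
  ]
}}

```text
t: 16.52
eef_pos: [419.5, -65.2, 370.9]
ee_rot: [1.855, 2.118, 0.47]
ft_force: [1.1, -0.0, -1.1]
width: 25.0
```

{"fn": "send_rows", "kwargs": {
  "series": [
    [0,-5,0,0,0,0,1],
    [0,0,0,0,0,0,1],
    [0,0,0,0,0,0,1]
  ]
}}

```text
t: 16.77
eef_pos: [420.5, -68.5, 370.6]
ee_rot: [1.857, 2.117, 0.469]
ft_force: [-0.1, -0.2, -0.8]
width: 25.2
```

```bash
cat > tgt.py <<'E'
from h import *
h=np.array([555.2,-60.0,65]);yaw=.132
M=(R.from_euler("z",yaw)*R.from_euler("y",-np.radians(25)))
z=M.as_matrix()[:,2]
def rep(d):
    s=robot.get_state();p=np.array(s["eef_pos"]);Rt=R.from_rotvec(s["ee_rot"])
    G=[Rt_ for k in (0,1) for Rt_ in [M*R.from_euler("x",np.pi)*R.from_euler("z",np.pi/2+k*np.pi)]]
    e=min(((g*Rt.inv()).as_rotvec() for g in G),key=np.linalg.norm)
    loc=(p-h)@M.as_matrix()
    print("t",s["t"],"pos",p.round(1),"w",round(s["width"],1),"F(holder)",(np.array(s["ft_force"])@M.as_matrix()).round(1))
    print("rot err rotvec",e.round(4),"loc(holder axes)",loc.round(1)); print("to d:",d,(h+z*d-p).round(1))
E
python3 -c "
from tgt import *
rep(330)"; python3 look.py g10 270 200 370 300 300 190 400 290
```

```text
t 16.7667 pos [420.5 -68.5 370.6] w 25.2 F(holder) [-0.4 -0.2 -0.7]
rot err rotvec [ 0.0005 -0.      0.001 ] loc(holder axes) [  7.1   9.3 333.9]
to d: 330 [-3.5 -9.8 -6.5]
16.8667 [420.6 -67.7 370.4] [1.855 2.12  0.469] [-0.6  0.1 -0.5] 25.3
```

View pics/g10.png

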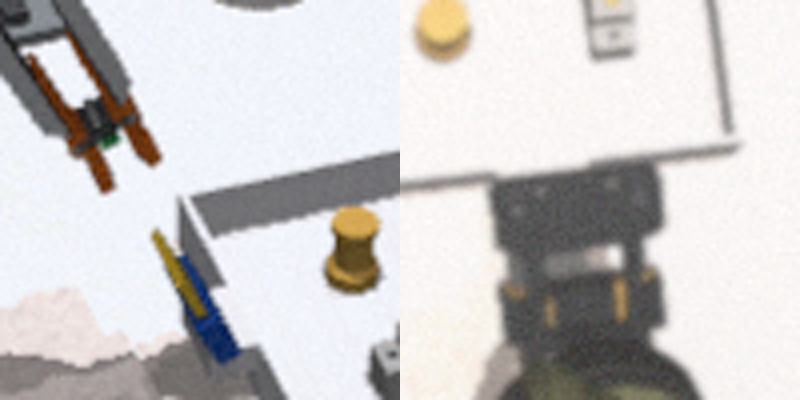

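{"fn": "send_rows", "kwargs": {
  "series": [
    [-3.5,-9.8,-6.5,0,0,0,1],
    [10,1,-22,0,0,0,1],
    [0,0,0,0,0,0,1],
    [0,0,0,0,0,0,1]
  ]
}}

```text
t: 17.2
eef_pos: [427.1, -76.5, 341.4]
ee_rot: [1.856, 2.122, 0.468]
ft_force: [-0.1, 1.3, -0.1]
width: 25.5
```

```bash
cat > ov.py <<'E'
import sys
from tgt import *
rep(float(sys.argv[2]))
s=robot.get_state();p=np.array(s["eef_pos"]);Rt=R.from_rotvec(s["ee_rot"]).as_matrix()
dd=robot.get_image("side");b=tuple(map(int,sys.argv[3:7]));k=int(sys.argv[7])
crop(dd,b,"/tmp/a.png",k);im=cv2.imread("/tmp/a.png");raw=im.copy()
E=[(0,1),(2,3),(4,5),(6,7),(0,2),(1,3),(4,6),(5,7),(0,4),(1,5),(2,6),(3,7)]
def box(X,Y,Z): return np.array([(a,c,e) for a in X for c in Y for e in Z],float)
def draw(P,col):
    q=((proj(dd,P)-[b[0],b[1]]+.5)*k-.5).round().astype(int)
    for i,j in E: cv2.line(im,tuple(map(int,q[i])),tuple(map(int,q[j])),col,1)
Mm=M.as_matrix()
draw(box((-2.9,2.9),(-22,22),(0,36))@Mm.T+h,(0,0,255)); draw(box((-7,7),(-28,28),(-34,0))@Mm.T+h,(255,0,255))
# clip: tool axes y=squeeze, x=hinge, z forward
for sg in(1,-1):
    draw(np.array([(c,sg*(yt if e==0 else yb),198+30-18+(0 if e==0 else 0)+(18 if e==0 else 34)) for yt,yb in((7,10),) for c in(-12,12) for w in(0,1) for e in(0,1)])@Rt.T+p,(0,255,0))
draw(box((-12,12),(-13,13),(162,164))@Rt.T+p,(255,128,0))
cv2.imwrite(sys.argv[1],np.hstack([raw,im]))
E
python3 ov.py pics/g11.png 305 285 205 345 285 6
```

```text
t 17.2 pos [427.1 -76.5 341.4] w 25.5 F(holder) [ 0.   1.3 -0.1]
rot err rotvec [-0.0002 -0.0025 -0.0017] loc(holder axes) [-2.000e-01  5.000e-01  3.051e+02]
to d: 305.0 [ 0.3 -0.4  0. ]
```

View pics/g11.png

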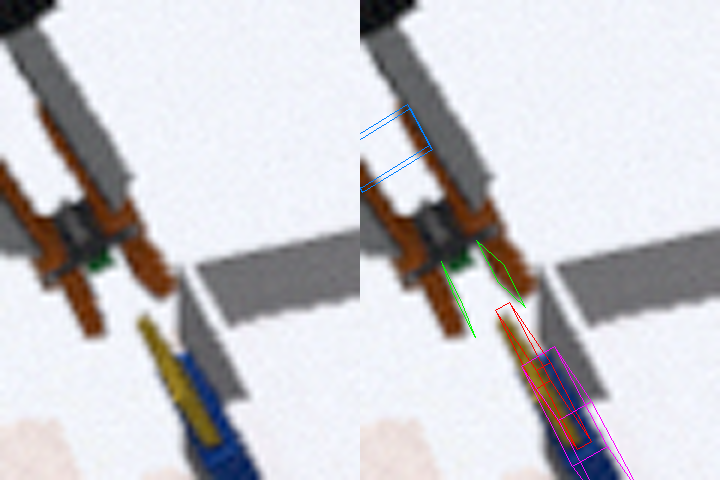

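{"fn": "send_rows", "kwargs": {
  "series": [
    [-0.8,-0.5,-0.5,0,0.0025,0.0015,1],
    [6.3,0.8,-13.6,0,0,0,1],
    [0,0,0,0,0,0,1],
    [0,0,0,0,0,0,1]
  ]
}}

```text
t: 17.58
eef_pos: [432.4, -77.0, 328.1]
ee_rot: [1.856, 2.122, 0.467]
ft_force: [0.0, 0.1, -0.3]
width: 25.2
```

```bash
python3 ov.py pics/g12.png 290 295 215 335 275 9
```

```text
t 17.5833 pos [432.4 -77.  328.1] w 25.2 F(holder) [-0.1  0.1 -0.3]
rot err rotvec [ 0.0005 -0.0031 -0.0019] loc(holder axes) [ -1.2  -0.7 290.9]
to d: 290.0 [ 1.3  0.9 -0.3]
```

View pics/g12.png

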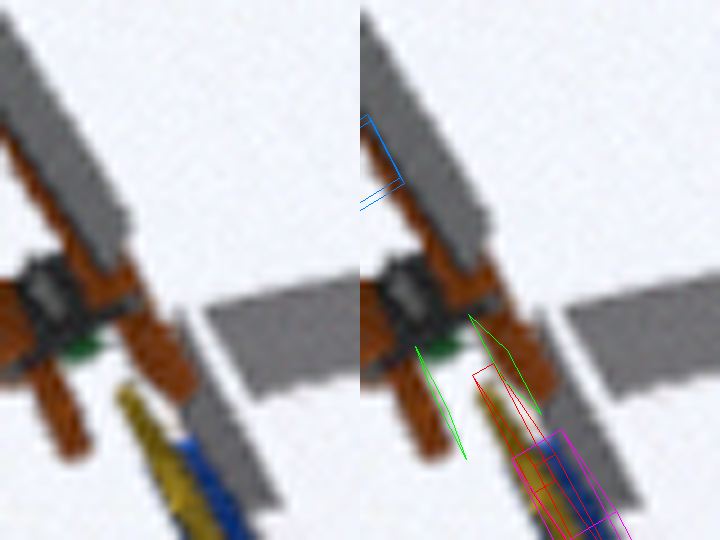

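Run:
```python
from h import *
dd=robot.get_image("side");np.save("/tmp/s.npy",dd["img"])
crop(dd,(295,235,345,285),"pics/g13.png",12)
```

```text
(no output)
```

View pics/g13.png

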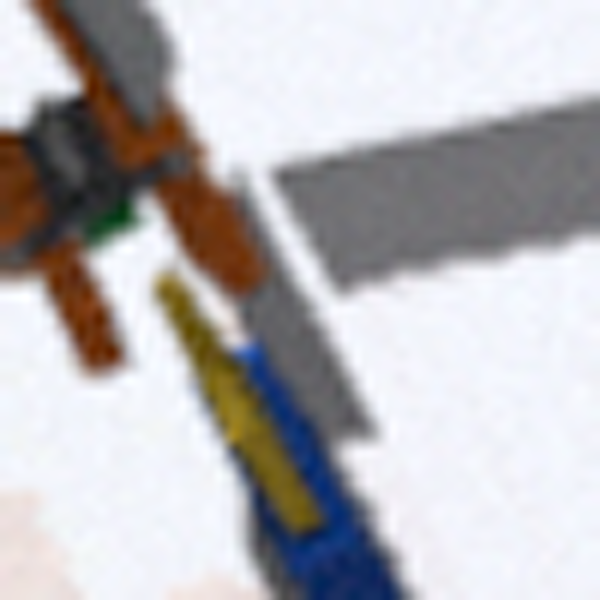

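```bash
cat > xz.py <<'E'
from tgt import *
import pickle
D=pickle.load(open("d0.pkl","rb"));S=D["side"]
def xz(uv,y,org,k):
    o,v=ray(S,[((uv[0]+.5)/k-.5+org[0],(uv[1]+.5)/k-.5+org[1])]);Mm=M.as_matrix()
    a=(o-h)@Mm;b=v[0]@Mm;t=(y-a[1])/b[1];return (a+b*t).round(1)
if __name__=="__main__":
    O=(295,235)
    for n,p,y in(("root near -x",(292,533),-22),("root near +x",(325,520),-22),("tip near +x",(225,345),-22),("tip far -x",(157,292),22),("tip far +x",(183,270),22),("Ljaw tip in near",(128,358),-12.7),("Ljaw tip out near",(90,374),-12.7),("Rjaw tip in near",(240,292),-12.7),("Rjaw tip out near",(267,275),-12.7)):
        print(n,xz(p,y,O,12))
E
python3 xz.py
```

```text
root near -x [ -5.5 -22.    4.1]
root near +x [  0.5 -22.    2.6]
tip near +x [  3.3 -22.   51.5]
tip far -x [-5.  22.  28.6]
tip far +x [ 1.  22.  29.9]
Ljaw tip in near [-12.4 -12.7  51.7]
Ljaw tip out near [-19.2 -12.7  53.1]
Rjaw tip in near [  9.7 -12.7  51.4]
Rjaw tip out near [ 15.1 -12.7  51.5]
```

Against the same side picture the clip centre (x ≈ −1.7) and tab centre (x ≈ −2.2) agree within 0.5 mm in holder axes. Sliding the jaws over the tab and feeling for the edge.

{"fn": "send_rows", "kwargs": {
  "series": [
    [-0.5,0.6,-0.2,0,-0.003,-0.002,1],
    [4.2,0.6,-9.1,0,0,0,1],
    [4.2,0.6,-9,0,0,0,1],
    [0,0,0,0,0,0,1],
    [0,0,0,0,0,0,1]
  ]
}}

```text
t: 18.1
eef_pos: [440.5, -75.3, 308.6]
ee_rot: [1.857, 2.119, 0.468]
ft_force: [-1.4, -0.4, -0.6]
width: 25.4
```

```bash
python3 ov.py pics/g14.png 262 295 235 328 285 12
```

```text
t 18.1 pos [440.5 -75.3 308.6] w 25.4 F(holder) [-1.5 -0.2  0.1]
rot err rotvec [ 0.0001 -0.0014  0.0004] loc(holder axes) [-2.000e+00 -1.000e-01  2.697e+02]
to d: 262.0 [ 5.   0.7 -6.1]
```

View pics/g14.png

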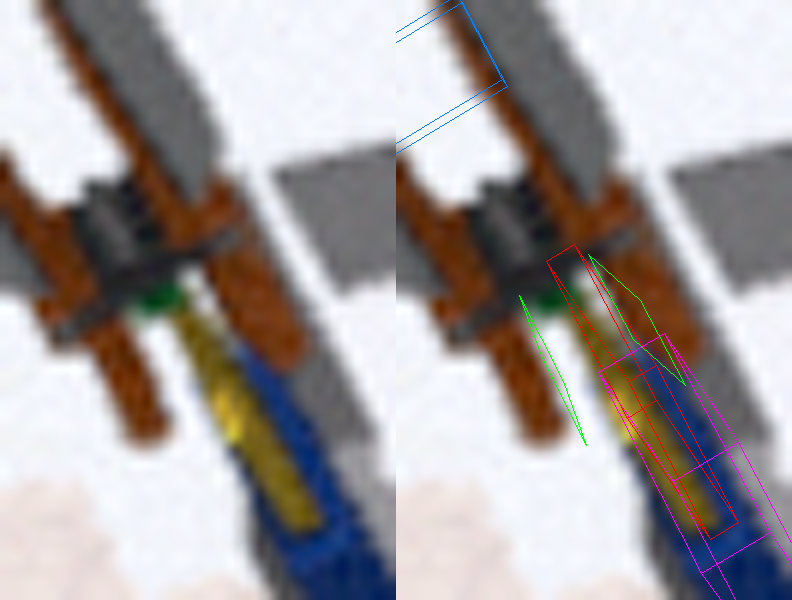

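{"fn": "send_rows", "kwargs": {
  "series": [
    [0.8,0.1,-1.8,0,0,0,1],
    [0.8,0.1,-1.8,0,0,0,1],
    [0,0,0,0,0,0,1]
  ]
}}

```text
t: 18.4
eef_pos: [442.0, -75.2, 305.6]
ee_rot: [1.856, 2.118, 0.469]
ft_force: [0.6, 0.4, -0.8]
width: 25.4
```

{"fn": "send_rows", "kwargs": {
  "series": [
    [0.8,0.1,-1.8,0,0,0,1],
    [0,0,0,0,0,0,1]
  ]
}}

```text
t: 18.57
eef_pos: [442.8, -75.1, 303.9]
ee_rot: [1.856, 2.118, 0.469]
ft_force: [-0.7, -0.3, -1.0]
width: 25.6
```

{"fn": "send_rows", "kwargs": {
  "series": [
    [0.4,0.1,-0.9,0,0,0,1],
    [0,0,0,0,0,0,1]
  ]
}}

```text
t: 18.73
eef_pos: [443.2, -75.0, 303.0]
ee_rot: [1.856, 2.118, 0.469]
ft_force: [-0.8, 0.2, -0.1]
width: 25.5
```

```bash
python3 ov.py pics/g15.png 262 295 235 328 285 12
```

```text
t 18.7333 pos [443.2 -75.  303. ] w 25.5 F(holder) [-0.7  0.3  0.2]
rot err rotvec [0.0005 0.0003 0.0006] loc(holder axes) [-1.800e+00 -1.000e-01  2.635e+02]
to d: 262.0 [ 2.3  0.4 -0.6]
```

View pics/g15.png

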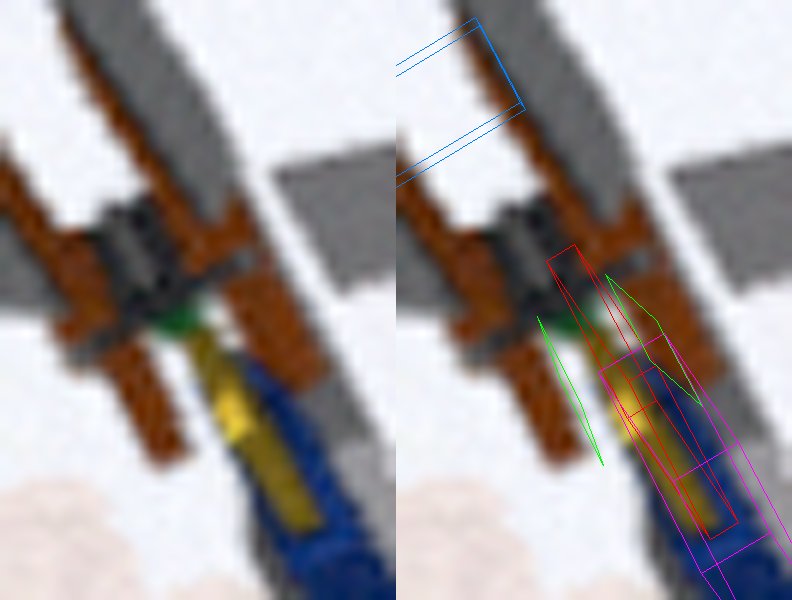

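{"fn": "send_rows", "kwargs": {
  "series": [
    [0.2,0,-0.45,0,0,0,1],
    [0.2,0.1,-0.45,0,0,0,1],
    [0,0,0,0,0,0,1]
  ]
}}

```text
t: 19.03
eef_pos: [443.6, -74.9, 302.2]
ee_rot: [1.856, 2.118, 0.469]
ft_force: [-0.4, 1.1, -0.9]
width: 25.7
```

{"fn": "send_rows", "kwargs": {
  "series": [
    [0.2,0,-0.45,0,0,0,1],
    [0.2,0.1,-0.45,0,0,0,1],
    [0,0,0,0,0,0,1]
  ]
}}

```text
t: 19.28
eef_pos: [444.0, -74.8, 301.3]
ee_rot: [1.856, 2.118, 0.469]
ft_force: [-0.7, 0.5, -0.0]
width: 25.5
```

{"fn": "send_rows", "kwargs": {
  "series": [
    [0.2,0,-0.45,0,0,0,1],
    [0.2,0.1,-0.45,0,0,0,1],
    [0,0,0,0,0,0,1]
  ]
}}

```text
t: 19.53
eef_pos: [444.4, -74.7, 300.4]
ee_rot: [1.856, 2.118, 0.469]
ft_force: [-0.9, -0.9, -0.6]
width: 25.6
```

{"fn": "send_rows", "kwargs": {
  "series": [
    [0.2,0,-0.45,0,0,0,1],
    [0.2,0.1,-0.45,0,0,0,1],
    [0,0,0,0,0,0,1]
  ]
}}

```text
t: 19.78
eef_pos: [444.8, -74.6, 299.5]
ee_rot: [1.856, 2.118, 0.469]
ft_force: [0.1, 0.1, -0.9]
width: 25.9
```

```bash
python3 ov.py pics/g16.png 255 295 235 328 285 12
```

```text
t 19.7833 pos [444.8 -74.6 299.5] w 25.9 F(holder) [-0.3  0.1 -0.9]
rot err rotvec [0.0006 0.0003 0.0006] loc(holder axes) [-1.900e+00  1.000e-01  2.596e+02]
to d: 255.0 [ 3.6  0.4 -3.4]
```

View pics/g16.png

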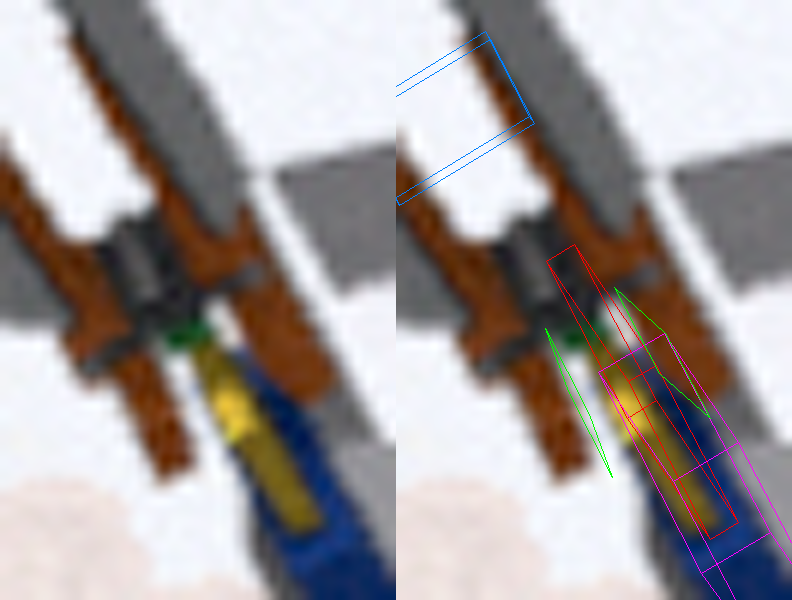

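Run:
```python
from xz import *
O=(295,235)
for n,p,y in(("near tip -x",(230,438),-22),("near tip +x",(252,415),-22),("pin low",(190,348),-4),("Lj tip in",(195,462),-12),("Rj tip in",(305,403),-12)): print(n,xz(p,y,O,12))
```

```text
near tip -x [ -5. -22.  32.]
near tip +x [  0.4 -22.   34. ]
pin low [-3.5 -4.  37.8]
Lj tip in [-13.3 -12.   21.3]
Rj tip in [  8.3 -12.   19.8]
```

The tab centre (x −2.3) and clip centre (x −2.5) coincide. The pin at (187,340) is still about 5 mm above the edge. Carrying on in small steps.

{"fn": "send_rows", "kwargs": {
  "series": [
    [0.4,0,-0.9,0,0,0,1],
    [0.4,0.1,-0.9,0,0,0,1],
    [0,0,0,0,0,0,1]
  ]
}}

```text
t: 20.08
eef_pos: [445.6, -74.5, 297.5]
ee_rot: [1.856, 2.118, 0.469]
ft_force: [-0.8, 0.3, -1.4]
width: 25.3
```

{"fn": "send_rows", "kwargs": {
  "series": [
    [0.2,0,-0.45,0,0,0,1],
    [0.2,0.1,-0.45,0,0,0,1],
    [0,0,0,0,0,0,1]
  ]
}}

```text
t: 20.33
eef_pos: [446.0, -74.4, 296.7]
ee_rot: [1.856, 2.118, 0.469]
ft_force: [-0.2, 0.6, -0.6]
width: 25.2
```

{"fn": "send_rows", "kwargs": {
  "series": [
    [0.2,0,-0.45,0,0,0,1],
    [0.2,0.1,-0.45,0,0,0,1],
    [0,0,0,0,0,0,1]
  ]
}}

```text
t: 20.58
eef_pos: [446.4, -74.3, 295.8]
ee_rot: [1.856, 2.118, 0.469]
ft_force: [-0.7, -1.0, -0.5]
width: 25.6
```

d ≈ 255.6 now. Continuing at 0.5 mm per row, checking the force after each call.

{"fn": "send_rows", "kwargs": {
  "series": [
    [0.2,0,-0.45,0,0,0,1],
    [0.2,0.1,-0.45,0,0,0,1],
    [0,0,0,0,0,0,1]
  ]
}}

```text
t: 20.83
eef_pos: [446.8, -74.2, 295.0]
ee_rot: [1.856, 2.118, 0.469]
ft_force: [0.9, 0.6, -0.4]
width: 25.5
```

{"fn": "send_rows", "kwargs": {
  "series": [
    [0.2,0,-0.45,0,0,0,1],
    [0.2,0.1,-0.45,0,0,0,1],
    [0,0,0,0,0,0,1]
  ]
}}

```text
t: 21.08
eef_pos: [447.2, -74.1, 294.1]
ee_rot: [1.856, 2.118, 0.469]
ft_force: [-0.9, -0.2, -0.3]
width: 25.5
```

```bash
python3 ov.py pics/g17.png 250 295 235 328 285 12
```

```text
t 21.0833 pos [447.2 -74.1 294.1] w 25.5 F(holder) [-0.9 -0.1  0.1]
rot err rotvec [0.0006 0.0004 0.0007] loc(holder axes) [-1.900e+00  2.000e-01  2.537e+02]
to d: 250.0 [ 3.3  0.2 -2.5]
```

View pics/g17.png

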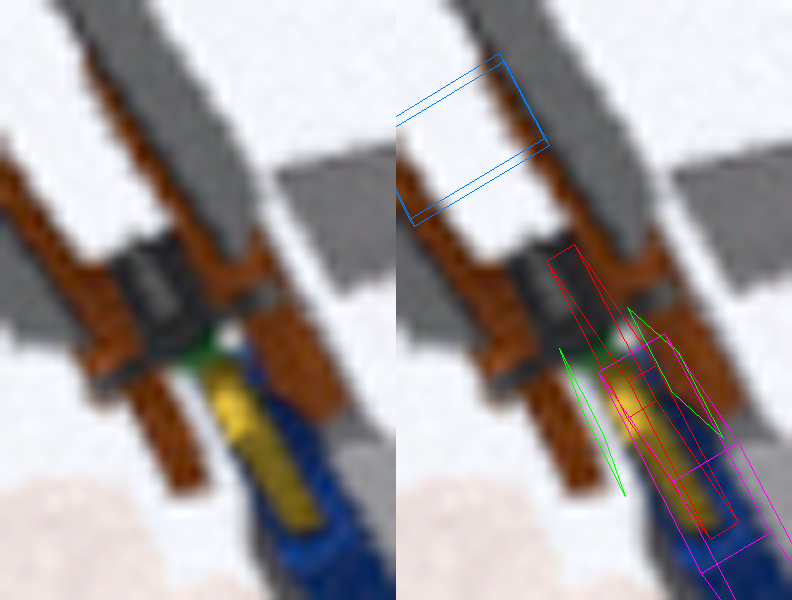

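{"fn": "send_rows", "kwargs": {
  "series": [
    [0.2,0,-0.45,0,0,0,1],
    [0.2,0.1,-0.45,0,0,0,1],
    [0,0,0,0,0,0,1]
  ]
}}

```text
t: 21.38
eef_pos: [447.6, -74.0, 293.2]
ee_rot: [1.856, 2.117, 0.469]
ft_force: [-0.7, -0.4, 0.5]
width: 25.6
```

{"fn": "send_rows", "kwargs": {
  "series": [
    [0.2,0,-0.45,0,0,0,1],
    [0.2,0.1,-0.45,0,0,0,1],
    [0,0,0,0,0,0,1]
  ]
}}

```text
t: 21.63
eef_pos: [448.0, -73.9, 292.3]
ee_rot: [1.856, 2.118, 0.469]
ft_force: [0.4, -0.7, -0.8]
width: 25.4
```

{"fn": "send_rows", "kwargs": {
  "series": [
    [0.2,0,-0.45,0,0,0,1],
    [0,0,0,0,0,0,1],
    [0,0,0,0,0,0,1]
  ]
}}

```text
t: 21.88
eef_pos: [448.2, -73.9, 291.9]
ee_rot: [1.856, 2.118, 0.469]
ft_force: [-0.6, -0.6, -0.3]
width: 25.3
```

{"fn": "send_rows", "kwargs": {
  "series": [
    [0.2,0,-0.45,0,0,0,1],
    [0,0,0,0,0,0,1],
    [0,0,0,0,0,0,1]
  ]
}}

```text
t: 22.13
eef_pos: [448.4, -73.9, 291.4]
ee_rot: [1.856, 2.118, 0.469]
ft_force: [-0.1, 0.1, 0.4]
width: 25.6
```

{"fn": "send_rows", "kwargs": {
  "series": [
    [0.2,0,-0.45,0,0,0,1],
    [0,0,0,0,0,0,1],
    [0,0,0,0,0,0,1]
  ]
}}

```text
t: 22.38
eef_pos: [448.6, -73.9, 291.0]
ee_rot: [1.856, 2.118, 0.469]
ft_force: [-0.4, -0.2, 0.3]
width: 25.6
```

{"fn": "send_rows", "kwargs": {
  "series": [
    [0.2,0,-0.45,0,0,0,1],
    [0,0,0,0,0,0,1],
    [0,0,0,0,0,0,1]
  ]
}}

```text
t: 22.63
eef_pos: [448.8, -73.9, 290.5]
ee_rot: [1.856, 2.118, 0.469]
ft_force: [-0.1, 0.3, 0.4]
width: 25.7
```

{"fn": "send_rows", "kwargs": {
  "series": [
    [0.2,0,-0.45,0,0,0,1],
    [0,0,0,0,0,0,1],
    [0,0,0,0,0,0,1]
  ]
}}

```text
t: 22.88
eef_pos: [449.0, -73.9, 290.1]
ee_rot: [1.856, 2.118, 0.469]
ft_force: [-0.1, 1.2, 0.9]
width: 25.3
```

```bash
python3 ov.py pics/g18.png 250 295 235 328 285 12
```

```text
t 22.8833 pos [449.  -73.9 290.1] w 25.3 F(holder) [0.4 1.2 0.8]
rot err rotvec [0.0006 0.0004 0.0006] loc(holder axes) [-2.000e+00  2.000e-01  2.493e+02]
to d: 250.0 [ 1.5 -0.   1.4]
```

View pics/g18.png

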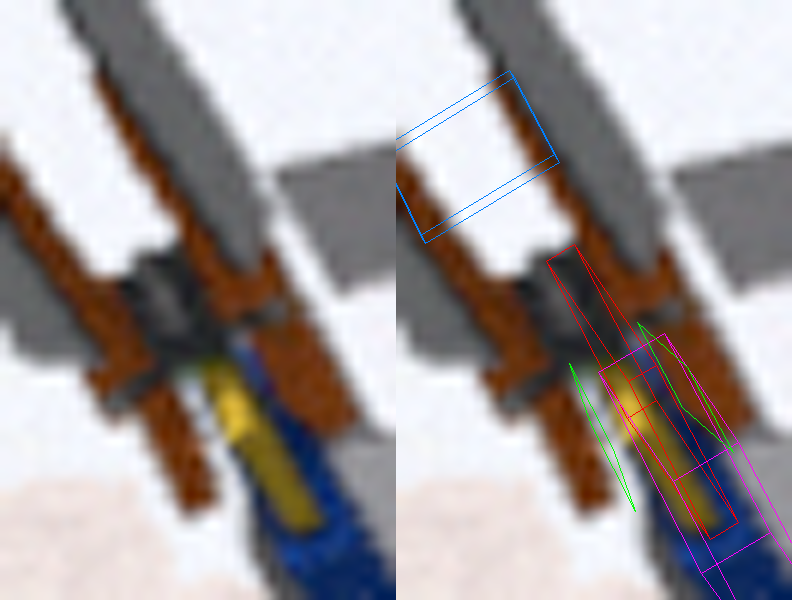

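The green pin has nearly vanished behind the clip body (around (205,350)), so it is almost in. Single 0.5 mm steps from here.

{"fn": "send_rows", "kwargs": {
  "series": [
    [0.2,0,-0.45,0,0,0,1],
    [0,0,0,0,0,0,1],
    [0,0,0,0,0,0,1]
  ]
}}

```text
t: 23.18
eef_pos: [449.1, -73.9, 289.8]
ee_rot: [1.856, 2.118, 0.469]
ft_force: [-3.8, 1.1, 4.5]
width: 25.5
```

{"fn": "send_rows", "kwargs": {
  "series": [
    [0.1,0,-0.2,0,0,0,1],
    [0,0,0,0,0,0,1]
  ]
}}

```text
t: 23.35
eef_pos: [449.2, -73.9, 289.6]
ee_rot: [1.856, 2.118, 0.469]
ft_force: [-5.2, 0.3, 6.6]
width: 25.4
```

```bash
python3 ov.py pics/g19.png 249 295 235 328 285 12
```

```text
t 23.35 pos [449.2 -73.9 289.6] w 25.4 F(holder) [-1.9  0.9  8.2]
rot err rotvec [0.0006 0.0004 0.0005] loc(holder axes) [-2.000e+00  2.000e-01  2.487e+02]
to d: 249.0 [1.7 0.  1.1]
```

View pics/g19.png

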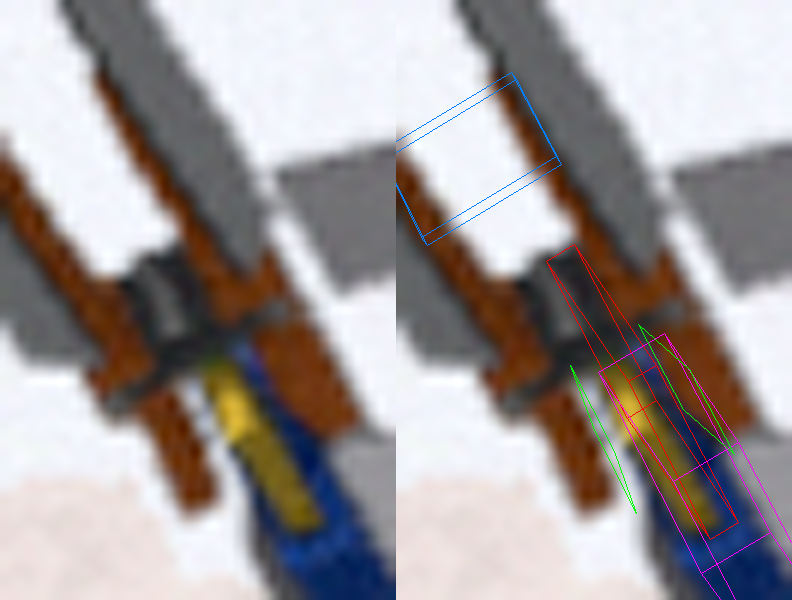

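Now 8 N along the tab with the pin hidden, so the clip is seated. Releasing gradually.

{"fn": "send_rows", "kwargs": {
  "series": [
    [0,0,0,0,0,0,0.68],
    [0,0,0,0,0,0,0.63],
    [0,0,0,0,0,0,0.58],
    [0,0,0,0,0,0,0.54],
    [0,0,0,0,0,0,0.5]
  ]
}}

```text
t: 23.82
eef_pos: [449.3, -73.9, 289.5]
ee_rot: [1.856, 2.117, 0.469]
ft_force: [0.2, 0.2, 1.7]
width: 45.8
```

{"fn": "send_rows", "kwargs": {
  "series": [
    [0,0,0,0,0,0,0.4],
    [0,0,0,0,0,0,0.3],
    [0,0,0,0,0,0,0.25],
    [0,0,0,0,0,0,0.25],
    [0,0,0,0,0,0,0.25]
  ]
}}

```text
t: 24.23
eef_pos: [449.2, -73.9, 289.3]
ee_rot: [1.856, 2.118, 0.469]
ft_force: [0.9, 0.4, 0.8]
width: 70.3
```

```bash
python3 ov.py pics/g20.png 249 295 235 328 285 12
```

```text
t 24.2333 pos [449.2 -73.9 289.3] w 70.3 F(holder) [1.2 0.3 0.4]
rot err rotvec [0.0006 0.0002 0.0006] loc(holder axes) [-2.000e+00  2.000e-01  2.485e+02]
to d: 249.0 [1.6 0.  1.3]
```

View pics/g20.png

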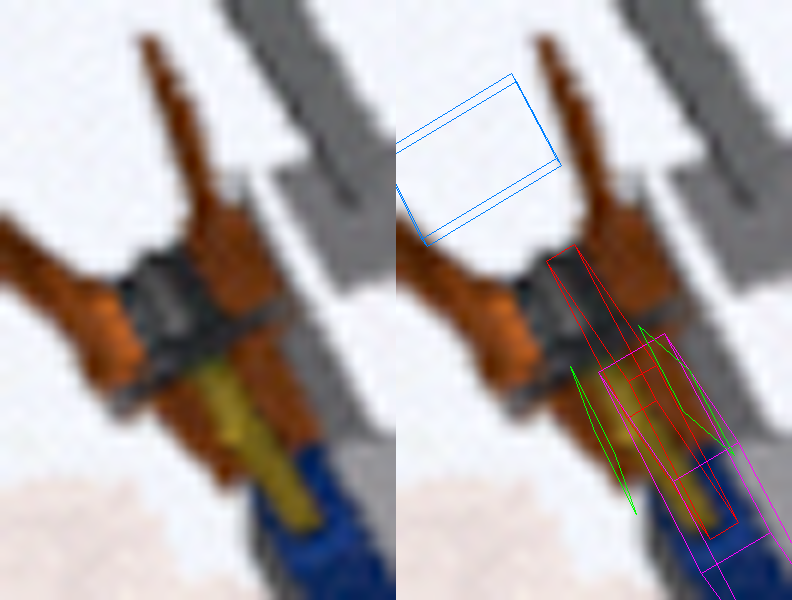

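The clip now grips the tab squarely, hinge bar unmoved and pin hidden. Withdrawing along the tab axis, then checking with both cameras.

{"fn": "send_rows", "kwargs": {
  "series": [
    [-4.2,-0.6,9.1,0,0,0,0.25],
    [-8.4,-1.1,18.1,0,0,0,0.25],
    [-12.6,-1.7,27.2,0,0,0,0.25],
    [-12,-1.5,27,0,0,0,0.25],
    [-15,-20,10,0,0,0,0.25]
  ]
}}

```text
t: 24.7
eef_pos: [396.5, -97.7, 384.6]
ee_rot: [1.851, 2.117, 0.471]
ft_force: [0.4, -0.4, 1.4]
width: 70.5
```

{"fn": "send_rows", "kwargs": {
  "series": [
    [-5,-38,0,0,0,0,0.25],
    [-5,-38,0,0,0,0,0.25],
    [-5,-38,0,0,0,0,0.25],
    [-5,-38,0,0,0,0,0.25],
    [-5,-38,0,0,0,0,0.25]
  ]
}}

```text
t: 25.12
eef_pos: [371.0, -290.5, 381.7]
ee_rot: [1.855, 2.117, 0.469]
ft_force: [0.6, 1.0, 0.3]
width: 70.3
```

{"fn": "send_rows", "kwargs": {
  "series": [
    [0,-38,0,0,0,0,0.25],
    [0,-38,0,0,0,0,0.25],
    [0,0,0,0,0,0,0.25],
    [0,0,0,0,0,0,0.25]
  ]
}}

```text
t: 25.45
eef_pos: [371.4, -366.0, 380.8]
ee_rot: [1.859, 2.116, 0.469]
ft_force: [-0.7, 1.2, 0.5]
width: 70.6
```

```bash
python3 look.py g21 280 215 350 285 300 200 370 270
python3 - <<'E'
from h import *
for c in("side","top"):
    cv2.imwrite(f"pics/end_{c}.png",robot.get_image(c)["img"][:,:,::-1])
E
```

```text
25.55 [ 371.9 -364.2  381.1] [1.856 2.118 0.469] [-0.   0.1  0.9] 70.3
```

View pics/g21.png

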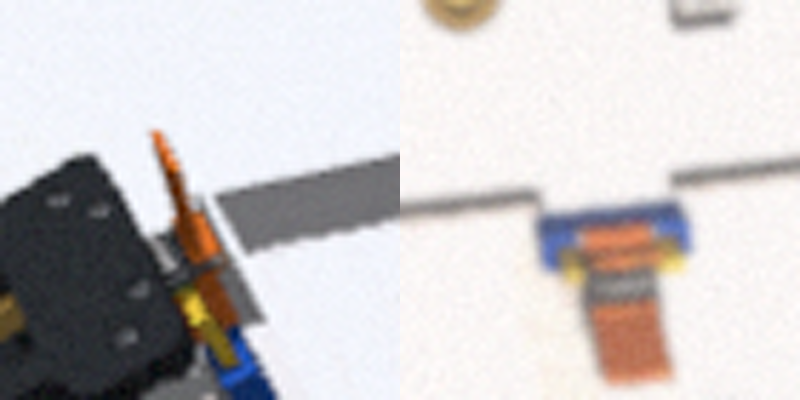

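View pics/end_side.png

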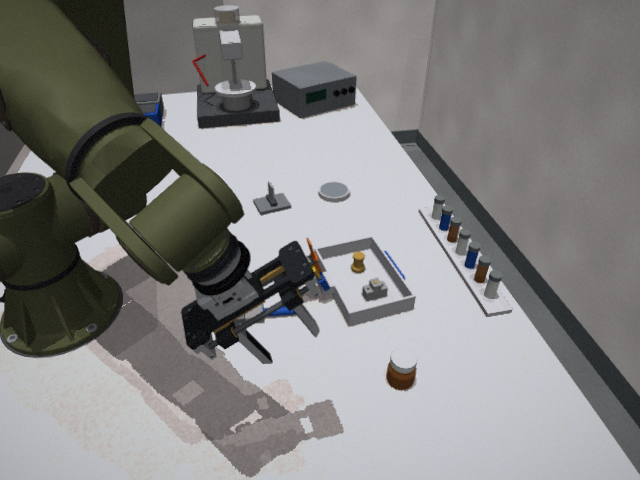

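View pics/end_top.png

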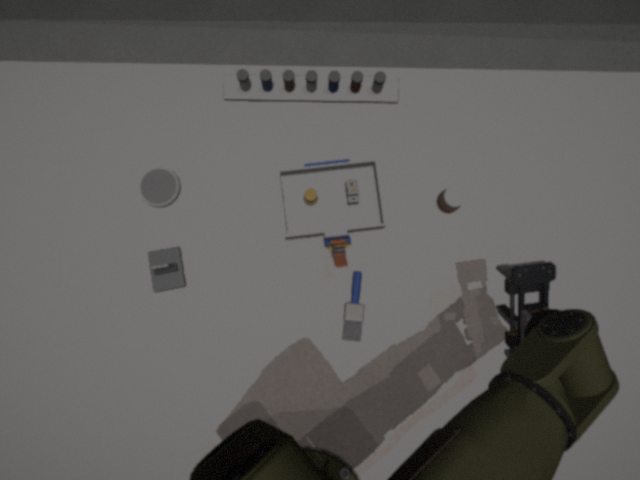

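{"fn": "send_rows", "kwargs": {
  "series": [
    [-20,-35,0,0,0,0,0.25],
    [-20,-35,0,0,0,0,0.25],
    [-20,-35,0,0,0,0,0.25],
    [-20,-35,0,0,0,0,0.25],
    [0,0,0,0,0,0,0.25]
  ]
}}

```text
t: 26.07
eef_pos: [289.3, -508.1, 380.9]
ee_rot: [1.859, 2.114, 0.467]
ft_force: [-0.1, -0.1, -0.9]
width: 70.6
```

```bash
python3 look.py g22 290 225 350 285 320 225 360 265
```

```text
26.1667 [ 291.8 -504.8  380.8] [1.857 2.117 0.469] [0.7 0.1 0.5] 70.5
```

View pics/g22.png

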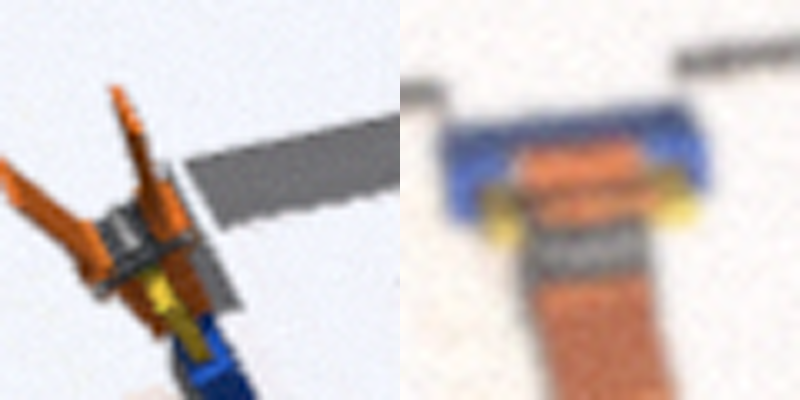

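The clip sits squarely on the tab. About 8.5 mm and 10 mm of yellow show either side of it, no green pin is visible, and the gripper is clear. Handing in.

```bash
python3 -c "
from workcell import robot
print(robot.sign_off())"
```

```text
the job is handed in; nothing more can be done
None
```

The job is handed in at about 26 s of the 72 s allowed. The collet and clamp block are in the tray, and the orange clip is on the yellow tab.

- **Parts in the tray:** I set the collet down first, then the block. The last pictures show both standing in the tray, side by side.
- **Clip on the tab:** I squeezed the clip at 25 N, lifted it off the stand and slid it over the tab, tilted to match. I pressed in 0.2–0.5 mm steps until the push rose from about 1 N to 8 N with the green pin out of sight, then released slowly.
- **Last checks:** After release the clip had not moved visibly and no green showed. It sits square, with about 8.5 mm and 10 mm of tab showing on either side, so within about 1 mm of the middle. The jar, dish and brush look unmoved, and the gripper is well clear.
- **What disagreed:**
  - The collet's grip width read about 30 mm, not the 23 mm of its waist, even after one re-grip. It was probably held by the foot or head, but it was set down upright.
  - The two cameras differed by up to about 4 mm in places. I therefore did the final clip-to-tab alignment across the tab from the side view alone.
  - The pin's travel was not measured directly. That it is fully in rests on the force rise and the pictures.

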